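# Put the washed sample cups away under the lamp riser and book them in

## Task

Put the washed sample cups away dust-free: draw the tray out until its deck is clear of the riser, nest all the cups together mouth down on the deck, each larger cup over the next smaller one, and then slide the tray fully home under the riser. Next take the scanner out of its holder, hold it still for about a second facing the middle of the tray's label squarely from roughly 10 cm away, and stand it back in its holder. Leave the two vials and the card box where they are.

Things in the scene. Friction and masses are not known exactly. Their poses are not given: they have to be found in the camera images.
- riser: Grey sheet-metal riser fixed to the bench, a black lamp box on top (173 mm tall in all; thin gooseneck at its rear to 310 mm). Roof 175 mm long, 206 mm wide, 8 mm thick, underside 68 mm above the bench, on four corner legs, covers the tray bay. Origin: on the bench under the middle of the roof's front edge (the bay's mouth). +x points level into the bay, z up.
- bay_stop (a point): Middle, at bench height, of the face of the bay's back stop, 155 mm inside the mouth, 14 mm tall. Two guide rails 14 mm high, 8 mm thick, 163 mm apart between inner faces, run on the bench from the stop out to 150 mm in front of the mouth, then flare outwards for 30 mm.
- tray: Loose aluminium tray 297 by 156 mm, 0.5 kg, sliding on the bench between the rails (3.5 mm play a side). Origin: its underside below the middle of the deck; +x to its tail (into the bay), z up. Plate 4 mm thick, x -222 to +75 mm. Home (tail on the stop) its origin is at riser x = +80 mm; it starts up to 35 mm short of that. At riser x = -105 mm the rails still hold it well.
- deck (a point): Middle of the deck's upper surface, 4 mm above the bench, above the tray's origin. The deck, where the cups go, is 150 mm long (tray x -75 to +75) and 150 mm wide, with lips round it 8 mm above its surface. It is clear of the roof when the tray's origin is at riser x = -75 mm or further out.
- knob_top (a point): Middle of the top of the tray's upright black pull knob, a cylinder 19 mm across and 32 mm tall standing on the tray plate at tray x = -145 mm, y = 0; its top is 36 mm above the bench. At home it stands 65 mm outside the bay's mouth.
- label (a point): Middle of the bar-code label on the tray's front ledge: white, 60 by 34 mm, on a grey holder 70 by 44 mm tipped 40 degrees from level, so that it faces up and away from the bay. z is the label's outward normal, y runs along its long side. It lies at tray x = -200 mm, y = 0, 20 mm above the bench.
- holder: Grey open-topped scanner holder, fixed to the bench, outside 62 (x) by 78 (y) mm, 40 mm tall, walls and floor 5 mm. Origin: centre of its underside; z up.
- scanner: White straight hand scanner, 160 g, standing nose down in the holder, 6 mm play a side. Nose block 40 (x) by 56 (y), 38 mm tall; above it a grip 26 (x) by 34 (y) mm up to 158 mm. Origin: centre of the window in the nose's end face; z runs from there up the grip, so it reads along -z: the middle of a label 35 to 160 mm off, held still and square on.
- cup66: Stainless steel sample cup, straight-walled, 66 mm outside diameter, 50 mm tall, wall 2.5 mm, end 3 mm, loose, standing mouth down (closed flat end up). Origin: centre of its mouth, at its foot as it stands; z up. May be absent.
- cup54: Stainless steel sample cup, straight-walled, 54 mm outside diameter, 42 mm tall, wall 2.5 mm, end 3 mm, loose, standing mouth down (closed flat end up). Origin: centre of its mouth, at its foot as it stands; z up. May be absent.
- cup42: Stainless steel sample cup, straight-walled, 42 mm outside diameter, 34 mm tall, wall 2.5 mm, end 3 mm, loose, standing mouth down (closed flat end up). Origin: centre of its mouth, at its foot as it stands; z up. May be absent.
- cup30: Stainless steel sample cup, straight-walled, 30 mm outside diameter, 26 mm tall, wall 2.5 mm, end 3 mm, loose, standing mouth down (closed flat end up). Origin: centre of its mouth, at its foot as it stands; z up. May be absent.
- vial1: Small amber glass vial with white cap, 24 mm across, 57 mm tall; bystander. Origin: centre of its underside.
- vial2: A second vial like vial1; bystander.
- specimen_box: Closed card box 94 by 74 by 32 mm; bystander. Origin: centre of its underside.
There are look-alikes about, which are no part of the job. What is shaped like the cup42 but purple is not meant. Leave any red look-alike of the cup54 alone.

How it is judged:
By the outcome, as a careful person would: the job done as asked, in the order asked, and still so for the second after the job is handed in, with the robot touching nothing.
Of cup66, cup54, cup42, cup30 only 3 to 4 are there at a start; the rules pass over those that are not, and their reading is None.
At some moment in a run one of cup66, cup54, cup42, cup30 may be knocked a few centimetres aside while the robot is not near it.
It also fails if it takes over 210 s, if anything falls off the work surface, if the arm or the gripper's body presses on something with over 40 N, if the wrist force passes 120 N, or if a joint passes its speed limit or range.

## Robot

A 6-joint arm with a two-finger parallel gripper is mounted at the origin on the work surface. World frame = base frame: x ahead of the robot, y to its left, z up, the work surface at z = 0. Lengths are in m, angles in rad, forces in N, time in s.
With the tool pointing down it reaches from about 0.325 to 0.85 m from the base axis. Payload 15.5 kg.
Tool frame: the origin (TCP) lies midway between the tips of the shut fingers; the grasp point (between the pads) lies 19 mm behind it; z points along the fingers, x is the direction in which the jaws open and shut, and the axes are right-handed (so a half turn about z gives the same grasp; the last joint's range is limited). The gripper opens to 91 mm and grips with 3 to 60 N. Pads are 32 mm wide; open, the fingers measure 118 mm over their backs; the gripper's body (76 mm by 178 mm) begins 60 mm behind the grasp point.
Start: joints at [-1.246, 0.494, 1.345, -0, 1.302, -0.096], TCP at [0.255, -0.571, 0.194] pointing down, gripper open.
Joint ranges: [-2.91, 2.91], [-0.82, 2.16], [0.22, 2.67], [-1.22, 4.37], [0.12, 2.79], [-3.08, 3.08]. Speed limits (rad/s): [1.89, 1.89, 2.57, 3.01, 3.01, 3.01].

## Interface

Orientations are given as a unit quaternion [w, x, y, z].
In Python, from rig import r gives the robot as it stands.
- The arm moves only by the tool carry_out, never from a script. Its argument "moves" is a list of rows, each a list of 7 numbers: the shift along the tool's x, y, z in m, then the turn, a rotation vector about the tool's x, y, z in rad, then the closure, from -1 (fully open) to 1 (shut). A call has 1 to 12 rows; each row is the pose to reach, as a shift and turn from the pose measured when the call began, along the tool's axes at that moment; what a row does not reach only later rows make up. A row lasts 1/10 s, in which the tool goes at most 50 mm and 8.59 degrees, less where a joint would pass 70% of its speed; a pose out of reach is approached as far as the arm can. A call with a gripper value outside its range is refused whole. The fingers move at their own pace and stop on an object; "grip_force" is the grip in N (left out, the last holds). Time passes only in rows, so rows that repeat a pose let the fingers close. It gives the time, the measured TCP pose, the force and the opening at its end, in the units of the state.
- r.observe(): the state, without advancing time (a new reading comes with each control period).
- r.snapshot(name): name is "scene" or "top"; returns a dict with "pixels" (480x640x3 uint8, blue, green, red), "mtx" (3x3 intrinsics, pixels), "k1" (the pictures are not rectified: a ray, as slopes to the right and down, at radius r is drawn at 1 + k1 r^2 times it, then the intrinsics apply), "pose" (4x4, takes a point from camera to world coordinates). Camera axes: x right, y down, z forward; pixel columns grow to the right and rows downward; lengths in m; the calibration is good to about 2 mm. A picture is of the moment at which its call begins. There is no depth.
- r.job_done(): hands the job in, once; it reports no verdict.
The state is a dict: "clock": time; "qpos": joint angles; "joint_vel": joint speeds; "tau": joint torques, N m; "position": TCP position; "tcp_rot": TCP orientation; "ft_force": force on the tool from outside, world axes, zero at the start; "moment": the same for the moment, N m; "grip_width": opening from 0.0 (shut) to 1.0 (fully open).
Only numpy, scipy, OpenCV 4.12 (cv2) and the standard library are available. Lean on these libraries where they do the work, as an engineer would, in place of code of your own. Each camera call takes 0.05 s, during which the arm holds its last target.

## Working session

There is one attempt and no reset: what is moved stays moved. The work goes in short steps, Python scripts to look and compute and a tool call to move; the robot and the scene stay as the last step left them, time stands still between calls to the robot, and variables do not carry over. Pictures are saved under pics/ and viewed, and the job is handed in when it is done.

Besides the shell and the picture viewer there is one more tool, called after "Request:" as name(argument=value, ...) on one line, values as JSON. carry_out: Moves the arm, as the interface text tells. Its arguments: {"type":"object","properties":{"moves":{"type":"array"},"grip_force":{"type":"number"}},"required":["moves"]}

```bash
ls; mkdir -p pics
python3 - <<'E'
from rig import r
import cv2
print(r.observe())
for n in("scene","top"):
    s=r.snapshot(n); cv2.imwrite(f"pics/{n}0.png",s["pixels"]); print(n,s["mtx"],s["k1"],s["pose"])
E
```

```text
pics
{'clock': 0.0, 'qpos': array([-1.24647588e+00,  4.94188356e-01,  1.34615564e+00, -3.07197509e-06,
        1.30248568e+00, -9.54798979e-02]), 'joint_vel': array([ 0.00204244,  0.00170985, -0.00202401, -0.00152751,  0.00092907,
       -0.00016349]), 'tau': array([-1.08366210e-03, -8.78839159e+01, -3.81866670e+01,  7.07412860e-02,
        5.31574222e-02, -1.21049020e-04]), 'position': array([ 0.25461689, -0.5703304 ,  0.19322676]), 'tcp_rot': array([-3.83402931e-04,  8.38921435e-01, -5.44252188e-01, -4.85349861e-04]), 'ft_force': array([0.72434037, 0.13872255, 1.04018359]), 'moment': array([0.0151001 , 0.00108425, 0.04048207]), 'grip_width': 1.0023791533753348}
scene [[455.0924492    0.         317.51629639]
 [  0.         455.0924492  237.09741567]
 [  0.           0.           1.        ]] -0.1020764109830159 [[ 0.79118373  0.38763404 -0.47304139  0.95246732]
 [ 0.61147504 -0.51561616  0.60019851 -0.53681204]
 [-0.01125041 -0.7641203  -0.64497565  0.65646021]
 [ 0.          0.          0.          1.        ]]
top [[555.97822122   0.         313.95953133]
 [  0.         555.97822122 239.07828348]
 [  0.           0.           1.        ]] -0.03714201424665674 [[ 0.02250205 -0.98451671  0.17384047  0.3011994 ]
 [-0.99962743 -0.02484361 -0.01130509  0.02755825]
 [ 0.01544888 -0.17352132 -0.98470893  1.36613934]
 [ 0.          0.          0.          1.        ]]
```

View pics/scene0.png

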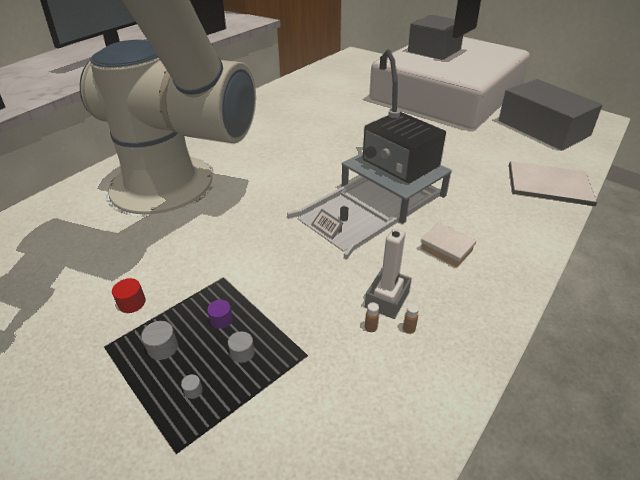

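View pics/top0.png

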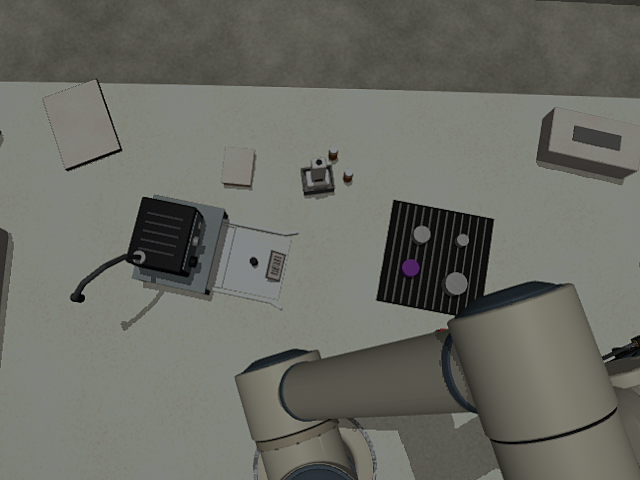

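The scene view shows a mat with steel cups at (158,340), (240,347) and (191,386), a purple look-alike at (219,313) and a red one at (129,295). The riser and tray are around (345,215), the scanner at (393,265) and the vials at (372,318) and (411,320). In the top view the cups are at (456,284), (422,234) and (463,240), the knob at (254,262) and the label at (276,264).

```bash
cat > h.py <<'E'
import numpy as np, cv2
from rig import r
from scipy.spatial.transform import Rotation as R
class Cam:
    def __init__(s,n):
        d=r.snapshot(n); s.im=d["pixels"]; s.K=d["mtx"]; s.k1=d["k1"]; s.T=d["pose"]; s.d=np.array([s.k1,0,0,0,0.])
    def ray(s,uv):
        p=cv2.undistortPointsIter(np.array([[uv]],float),s.K,s.d,None,None,(3,50,1e-12))[0,0] if hasattr(cv2,'undistortPointsIter') else cv2.undistortPoints(np.array([[uv]],float),s.K,s.d)[0,0]
        return s.T[:3,3], s.T[:3,:3]@np.array([p[0],p[1],1])
    def plane(s,uv,z):
        o,d=s.ray(uv); return o+d*(z-o[2])/d[2]
    def proj(s,P):
        P=np.atleast_2d(P); Ti=np.linalg.inv(s.T); rv=cv2.Rodrigues(Ti[:3,:3])[0]
        return cv2.projectPoints(P.astype(float),rv,Ti[:3,3],s.K,s.d)[0][:,0]
def tri(c1,u1,c2,u2):
    o1,d1=c1.ray(u1);o2,d2=c2.ray(u2)
    A=np.stack([d1,-d2],1);t=np.linalg.lstsq(A,o2-o1,rcond=None)[0]
    a=o1+d1*t[0];b=o2+d2*t[1]; return (a+b)/2,np.linalg.norm(a-b)
def crop(im,x0,y0,x1,y1,k,name):
    cv2.imwrite(name,cv2.resize(im[y0:y1,x0:x1],None,fx=k,fy=k,interpolation=cv2.INTER_CUBIC))
E
python3 - <<'E'
from h import *
s=Cam("scene");t=Cam("top")
crop(s.im,90,260,320,460,3.4,"pics/s_mat.png")
crop(t.im,370,190,510,320,4.6,"pics/t_mat.png")
crop(s.im,270,100,480,345,2.4,"pics/s_tray.png")
crop(t.im,120,140,370,325,3.2,"pics/t_tray.png")
E
```

```text
(no output)
```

View pics/s_mat.png

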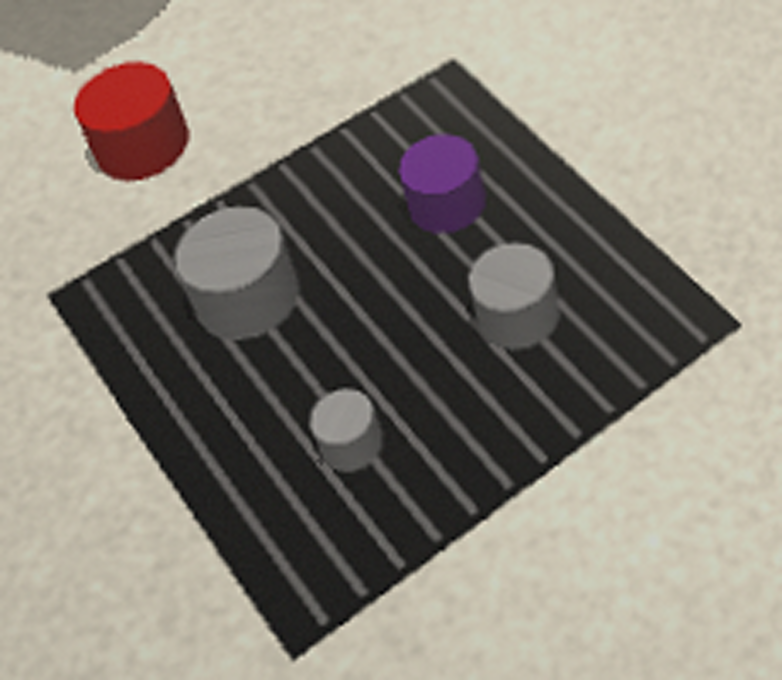

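View pics/t_mat.png

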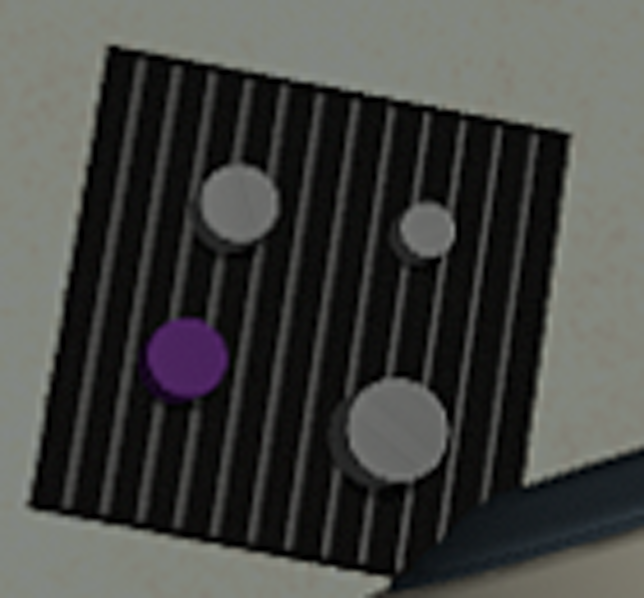

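View pics/s_tray.png

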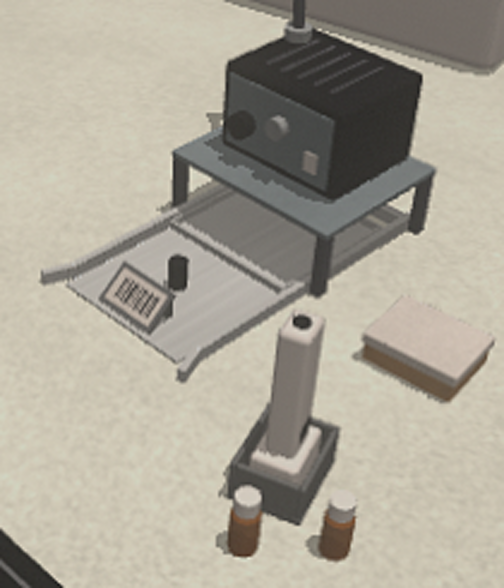

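View pics/t_tray.png

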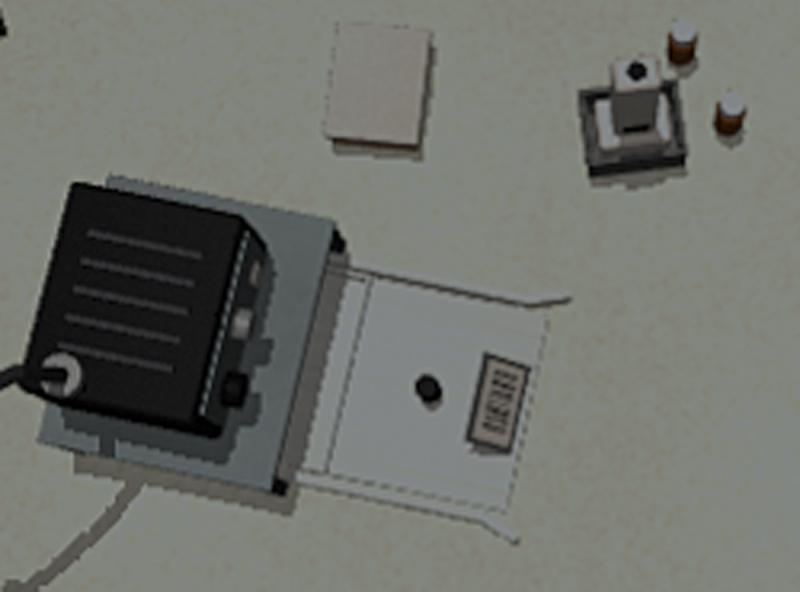

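Run:
```python
from h import *
s=Cam("scene");t=Cam("top")
def ctr(c,x0,y0,k,p): return (x0+(p[0]+.5)/k-.5,y0+(p[1]+.5)/k-.5)
def S(p): return ctr(s,90,260,3.4,p)
def T(p): return ctr(t,370,190,4.6,p)
# segment top faces: brighter gray
def seg(c,seed,lo=12,hi=12):
    im=cv2.GaussianBlur(c.im,(3,3),0)
    m=np.zeros((482,642),np.uint8); sd=(int(round(seed[0])),int(round(seed[1])))
    cv2.floodFill(im.copy(),m,sd,0,(lo,)*3,(hi,)*3,4|cv2.FLOODFILL_MASK_ONLY|cv2.FLOODFILL_FIXED_RANGE|(255<<8))
    m=m[1:-1,1:-1]
    cs,_=cv2.findContours(m,cv2.RETR_EXTERNAL,cv2.CHAIN_APPROX_NONE)
    cc=max(cs,key=cv2.contourArea); h=cv2.convexHull(cc)
    return cv2.fitEllipse(cc),cv2.contourArea(cc)
for n,a,b in (("big",(230,249),(397,430)),("mid",(511,277),(238,204)),("small",(341,417),(427,230)),("purple",(439,164),(187,358))):
    es,ar=seg(s,S(a)); et,at=seg(t,T(b))
    P,g=tri(s,es[0],t,et[0])
    # diameter from top: 
    D=(max(et[1])+1)/556*np.linalg.norm(P-t.T[:3,3]); Ds=(max(es[1])+1)/455*np.linalg.norm(P-s.T[:3,3])
    print(n,es,et,P.round(4),round(g,4),"D",D.round(4),Ds.round(4))
    print("  plane top",t.plane(et[0],P[2]).round(4),"reach",np.hypot(*P[:2]))
# red in scene only
print("red",s.plane(S((124,97)),.042))
def TT(p): return ctr(t,120,140,3.2,p)
def SS(p): return ctr(s,270,100,2.4,p)
for n,a,b in (("knob",(178,260),(428,386)),("labelc",(136,297),(499,403)),("roofFL",(174,153),(0,0)),
   ("scantop",(303,321),(637,71)),("boxcorner",(0,0),(0,0)),("roofR",(316,232),(334,222)),("roofBackR",(435,172),(108,177)), ("vialtopA",(248,497),(729,101)),("vialtopB",(342,502),(683,33)),("labTL",(120,263),(487,355)),("labTR",(173,300),(530,366)),("labBR",(148,330),(509,450)),("labBL",(100,293),(468,440))):
    if a==(0,0) or b==(0,0): continue
    P,g=tri(s,SS(a),t,TT(b)); print(n,P.round(4),round(g,4))
```

```text
big ((156.6322479248047, 332.9725646972656), (20.988088607788086, 30.217601776123047), 67.7713851928711) ((455.9669189453125, 282.948974609375), (19.4215030670166, 20.44676971435547), 152.09371948242188) [ 0.4368 -0.331   0.0414] 0.0003 D 0.0532 0.0569
  plane top [ 0.4367 -0.3311  0.0414] reach 0.5480228463806898
mid ((239.7286834716797, 340.929931640625), (17.441303253173828, 22.38896369934082), 77.9426498413086) ((421.6578063964844, 233.70811462402344), (14.324272155761719, 14.783604621887207), 123.70801544189453) [ 0.5566 -0.2509  0.0336] 0.0005 D 0.0393 0.0407
  plane top [ 0.5564 -0.2511  0.0336] reach 0.6105528732018413
small ((189.85679626464844, 382.2651672363281), (12.49709415435791, 16.430570602416992), 61.102664947509766) ((462.5819091796875, 239.4420623779297), (9.105076789855957, 9.901391983032227), 130.601806640625) [ 0.5462 -0.3542  0.0255] 0.0 D 0.0277 0.0296
  plane top [ 0.5462 -0.3542  0.0255] reach 0.650995759957909
purple ((218.37181091308594, 307.7665710449219), (14.716328620910645, 20.435672760009766), 76.83271789550781) ((410.349853515625, 267.12115478515625), (14.504570960998535, 15.275004386901855), 121.91124725341797) [ 0.4735 -0.2223  0.034 ] 0.0007 D 0.04 0.0399
  plane top [ 0.4733 -0.2226  0.034 ] reach 0.5231451991787555
red [ 0.30376168 -0.30148919  0.042     ]
knob [0.4814 0.1579 0.0354] 0.0024
labelc [0.4716 0.1047 0.0196] 0.0018
scantop [0.6911 0.0076 0.1643] 0.0021
roofR [0.5929 0.2257 0.0781] 0.0063
roofBackR [0.6288 0.401  0.0685] 0.0016
vialtopA [ 0.7033 -0.0663  0.0541] 0.0015
vialtopB [ 0.7588 -0.0293  0.0522] 0.0016
labTL [0.4848 0.0971 0.0748] 0.0396
labTR [0.5079 0.0898 0.0404] 0.0285
labBR [ 0.4566  0.1118 -0.0366] 0.0414
labBL [0.4347 0.1187 0.0013] 0.0262
```

Run:
```python
from h import *
s=Cam("scene");t=Cam("top")
crop(t.im,190,195,310,315,6,"pics/t_tray2.png")
crop(s.im,275,140,410,260,5.5,"pics/s_tray2.png")
crop(t.im,285,135,375,205,8,"pics/t_scan.png")
crop(s.im,350,220,430,340,5,"pics/s_scan.png")
```

```text
(no output)
```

View pics/t_tray2.png

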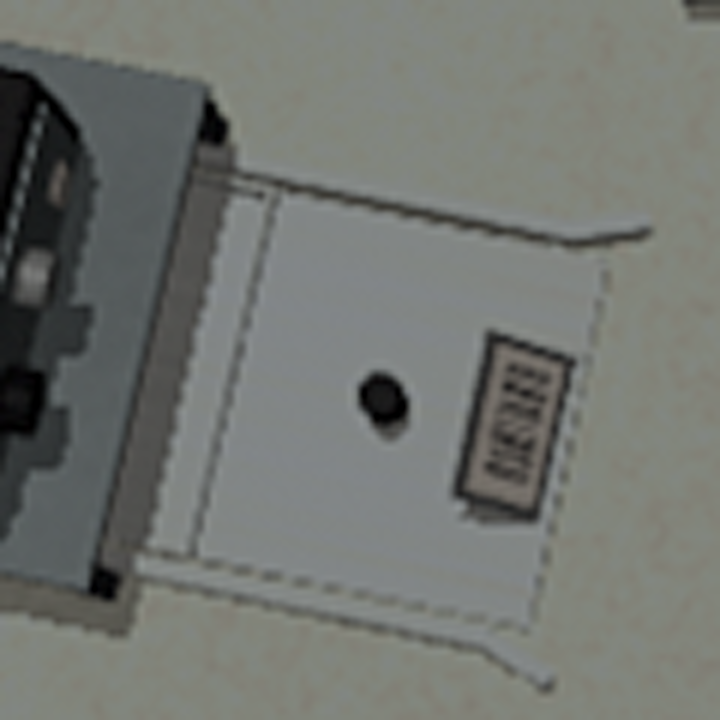

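View pics/s_tray2.png

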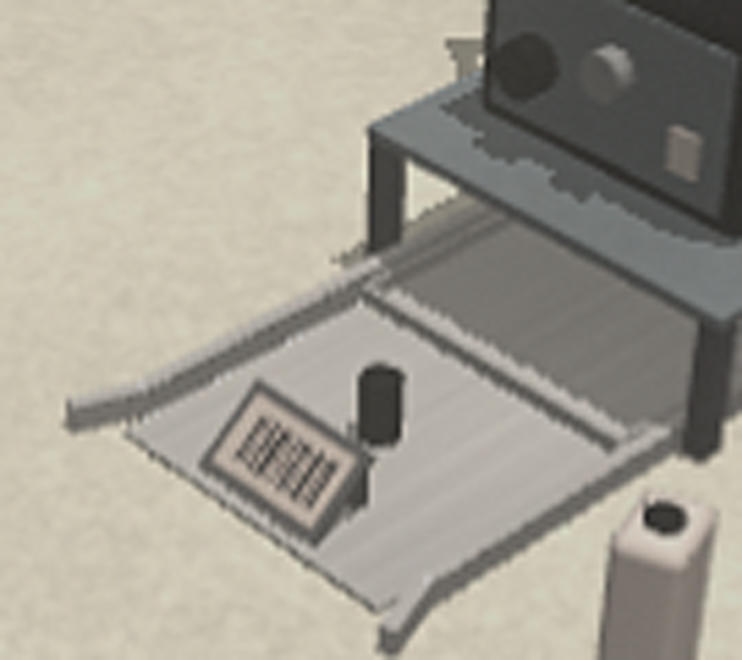

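View pics/t_scan.png

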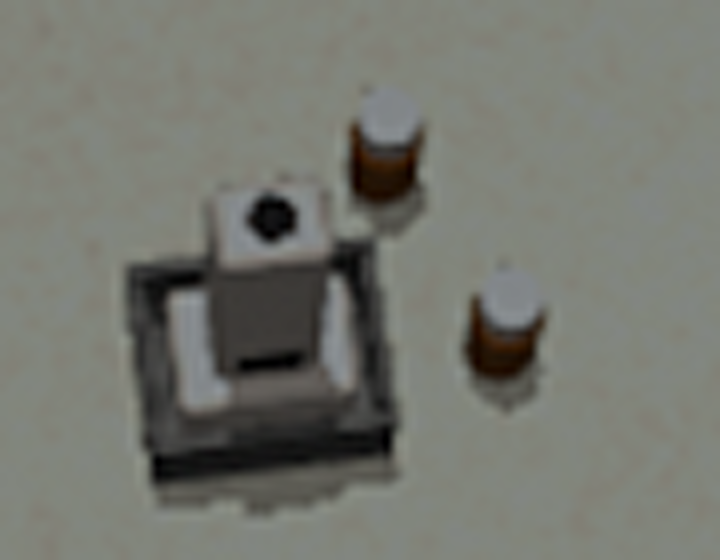

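View pics/s_scan.png

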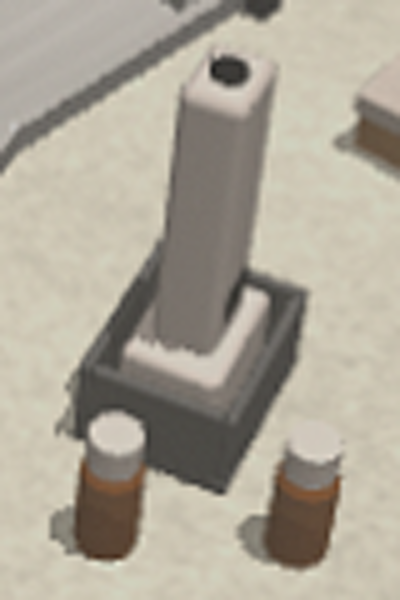

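Run:
```python
from h import *
s=Cam("scene");t=Cam("top")
def TT(p): return (190+(p[0]+.5)/6-.5,195+(p[1]+.5)/6-.5)
def SS(p): return (275+(p[0]+.5)/5.5-.5,140+(p[1]+.5)/5.5-.5)
def w(p,z): return t.plane(TT(p),z)
def v(p,z): return s.plane(SS(p),z)
ang=lambda a,b: np.degrees(np.arctan2(*(b-a)[[1,0]]))
A=w((575,240),.014);B=w((270,180),.014);print("railR",A,B,ang(A,B))
A2=w((490,650),.014);B2=w((140,570),.014);print("railL",A2,B2,ang(A2,B2))
C=w((607,262),.004);D=w((530,628),.004);print("front edge",C,D,ang(D,C)+90,(C+D)/2,np.linalg.norm(C-D))
E=w((272,195),.012);F=w((193,555),.012);print("lip",E,F,ang(F,E)+90,(E+F)/2)
G=w((208,85),.076);H=w((90,592),.076);print("roof front",G,H,ang(H,G)+90,(G+H)/2,np.linalg.norm(G-H))
print("roof scene",v((372,130),.076),v((725,320),.076))
a,b=v((372,130),.076),v((725,320),.076);print((a+b)/2,ang(a,b)+90,np.linalg.norm(a-b))
print("knob",w((381,396),.036),v((382,373),.036),tri(s,SS((382,373)),t,TT((381,396))))
print("label",w((517,427),.02),v((288,461),.02),tri(s,SS((288,461)),t,TT((517,427))))
a,b=v((128,430),.004),v((383,610),.004);print("front scene",(a+b)/2,ang(a,b)+90,np.linalg.norm(a-b))
```

```text
railR [0.54940399 0.08281988 0.014     ] [0.57140035 0.20947477 0.014     ] 80.14762029179354
railL [0.38049463 0.11182535 0.014     ] [0.40924765 0.25448846 0.014     ] 78.60498241785332
front edge [0.54230633 0.06968296 0.004     ] [0.39038134 0.09650805 0.004     ] 79.98660808537393 [0.46634384 0.0830955  0.004     ] 0.15427504391868757
lip [0.56550371 0.20861795 0.012     ] [0.41602129 0.23366619 0.012     ] 80.48752310792854 [0.4907625  0.22114207 0.012     ]
roof front [0.59673202 0.22749327 0.076     ] [0.39533372 0.26290841 0.076     ] 80.02671603256353 [0.49603287 0.24520084 0.076     ] 0.20448839827984563
roof scene [0.40332675 0.26223563 0.076     ] [0.60127535 0.22764923 0.076     ]
[0.50230105 0.24494243 0.076     ] 80.08909136243115 0.20094742959220036
knob [0.47970316 0.15779945 0.036     ] [0.48151615 0.16049921 0.036     ] (array([0.48083948, 0.15879107, 0.03637406]), np.float64(0.003097992220366827))
label [0.47053563 0.10368755 0.02      ] [0.47346039 0.10595939 0.02      ] (array([0.47195767, 0.10495632, 0.01953868]), np.float64(0.0036591730846875694))
front scene [0.47062002 0.08387179 0.004     ] 79.36544066066836 0.1555385919427656
```

```bash
cat >> h.py <<'E'
def quat(): 
    q=r.observe()["tcp_rot"]; return R.from_quat([q[1],q[2],q[3],q[0]])
def down(deg):  # tool down, tool x at heading deg
    a=np.radians(deg); x=np.array([np.cos(a),np.sin(a),0]); z=np.array([0,0,-1.]); return R.from_matrix(np.stack([x,np.cross(z,x),z],1))
def go(pos,rot=None):
    o=r.observe(); q=quat(); d=q.inv().apply(np.array(pos)-o["position"])
    rv=np.zeros(3) if rot is None else (q.inv()*rot).as_rotvec()
    n=max(np.linalg.norm(d)/.05,np.degrees(np.linalg.norm(rv))/8.59)
    print("t %.2f"%o["clock"],"shift",d.round(4),"rv",rv.round(4),"rows>=%.1f"%n,"pos",o["position"].round(4),"q",o["qpos"].round(2),"F",o["ft_force"].round(1),"w",round(float(o["grip_width"]),3))
E
python3 - <<'E'
from h import *
go([.481,.159,.12],down(-10))
E
```

```text
t 0.50 shift [-0.5741 -0.5041  0.0738] rv [-0.000e+00  1.000e-04 -9.764e-01] rows>=15.4 pos [ 0.2547 -0.5707  0.1938] q [-1.25  0.49  1.35 -0.    1.3  -0.1 ] F [0.9 0.1 0.4] w 0.999
```

Request:
carry_out(moves=[[-0.574,-0.504,0.02,0,0,-0.976,-1],[-0.574,-0.504,0.02,0,0,-0.976,-1],[-0.574,-0.504,0.02,0,0,-0.976,-1],[-0.574,-0.504,0.02,0,0,-0.976,-1],[-0.574,-0.504,0.02,0,0,-0.976,-1],[-0.574,-0.504,0.02,0,0,-0.976,-1],[-0.574,-0.504,0.02,0,0,-0.976,-1],[-0.574,-0.504,0.02,0,0,-0.976,-1],[-0.574,-0.504,0.02,0,0,-0.976,-1],[-0.574,-0.504,0.02,0,0,-0.976,-1],[-0.574,-0.504,0.02,0,0,-0.976,-1],[-0.574,-0.504,0.02,0,0,-0.976,-1]])

```text
clock: 1.7
position: [0.4328, 0.0042, 0.1784]
tcp_rot: [0.0, 0.996, -0.087, 0.0]
ft_force: [1.7, -0.3, -0.7]
grip_width: 0.999
```

Run:
```python
from h import *
go([.481,.159,.12],down(-10))
```

```text
t 1.70 shift [ 0.0204 -0.1608  0.0584] rv [-0.0001 -0.0009 -0.0005] rows>=3.4 pos [0.4328 0.0042 0.1784] q [-0.13  0.24  1.82  0.    1.08  0.05] F [ 1.7 -0.3 -0.7] w 0.999
```

Request:
carry_out(moves=[[0.01,-0.05,0.02,0,0,0,-1],[0.02,-0.1,0.04,0,0,0,-1],[0.0204,-0.161,0.058,0,0,0,-1],[0.0204,-0.161,0.07,0,0,0,-1],[0.0204,-0.161,0.09,0,0,0,-1],[0.0204,-0.161,0.11,0,0,0,-1],[0.0204,-0.161,0.11,0,0,0,-1]])

```text
clock: 2.4
position: [0.4796, 0.1591, 0.0666]
tcp_rot: [0.001, 0.996, -0.087, -0.001]
ft_force: [0.8, 0.5, 0.2]
grip_width: 1.001
```

Run:
```python
from h import *
go([.481,.159,.014],down(-10))
s=Cam("scene");crop(s.im,270,100,480,300,3,"pics/s_k1.png")
```

```text
t 2.40 shift [ 0.0015 -0.0002  0.0526] rv [0.0013 0.0025 0.    ] rows>=1.1 pos [0.4796 0.1591 0.0666] q [ 0.2   0.5   1.78 -0.    0.86  0.38] F [0.8 0.5 0.2] w 1.001
```

View pics/s_k1.png

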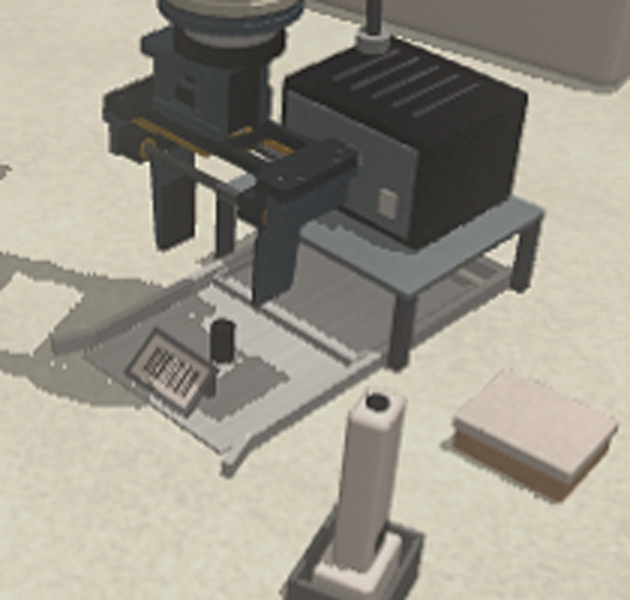

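The fingers straddle the knob at crop pixel (222,340), with nothing in the way below. Descending to grip it.

Request:
carry_out(moves=[[0.001,0,0.03,0,0,0,-1],[0.001,0,0.052,0,0,0,-1],[0.001,0,0.052,0,0,0,-0.5],[0.001,0,0.052,0,0,0,0],[0.001,0,0.052,0,0,0,0.5],[0.001,0,0.052,0,0,0,1],[0.001,0,0.052,0,0,0,1],[0.001,0,0.052,0,0,0,1],[0.001,0,0.052,0,0,0,1],[0.001,0,0.052,0,0,0,1]], grip_force=20)

```text
clock: 3.45
position: [0.4813, 0.1589, 0.0159]
tcp_rot: [0.0, 0.996, -0.087, -0.001]
ft_force: [0.2, 0.3, -1.3]
grip_width: 0.332
```

Run:
```python
from h import *
u=np.array([np.cos(np.radians(80)),np.sin(np.radians(80)),0])
go(r.observe()["position"]-.1525*u)
print(r.observe()["grip_width"]*91)
```

```text
t 3.45 shift [1.000e-04 1.525e-01 1.000e-04] rv [0. 0. 0.] rows>=3.0 pos [0.4813 0.1589 0.0159] q [ 0.2   0.59  1.81 -0.    0.74  0.38] F [ 0.2  0.3 -1.3] w 0.332
30.178831031714207
```

Still closing (30 mm); close a bit longer, then check.

Request:
carry_out(moves=[[0,0,0,0,0,0,1],[0,0,0,0,0,0,1],[0,0,0,0,0,0,1],[0,0,0,0,0,0,1]])

```text
clock: 3.85
position: [0.4816, 0.159, 0.0162]
tcp_rot: [0.0, 0.996, -0.087, -0.0]
ft_force: [0.0, -0.1, 5.4]
grip_width: 0.005
```

The jaws shut on nothing, so I'm taking a look.

Run:
```python
from h import *
s=Cam("scene");crop(s.im,270,130,410,260,5,"pics/s_k2.png")
t=Cam("top");crop(t.im,170,170,330,320,5,"pics/t_k2.png")
print(r.observe())
print(s.proj([r.observe()["position"]]),t.proj([r.observe()["position"]]))
```

```text
{'clock': 3.95, 'qpos': array([ 2.01214232e-01,  5.90133379e-01,  1.81241550e+00, -4.26288130e-04,
        7.39580034e-01,  3.76483917e-01]), 'joint_vel': array([-0.00185965,  0.00190742,  0.00037014,  0.00045871,  0.00039532,
       -0.00098698]), 'tau': array([ 5.11552789e-02, -7.50534725e+01, -1.83464527e+01,  7.07877916e-02,
        8.09823582e-02, -5.75045869e-04]), 'position': array([0.48163355, 0.15895886, 0.01616889]), 'tcp_rot': array([ 2.14039814e-04,  9.96176250e-01, -8.73658154e-02, -2.16116212e-04]), 'ft_force': array([ 0.25270763, -0.13204488,  4.9508823 ]), 'moment': array([ 0.01559445, -0.11529153,  0.05135208]), 'grip_width': 0.00549539587895894}
[[343.48299472 214.64211472]] [[253.39087896 260.88741971]]
```

View pics/s_k2.png

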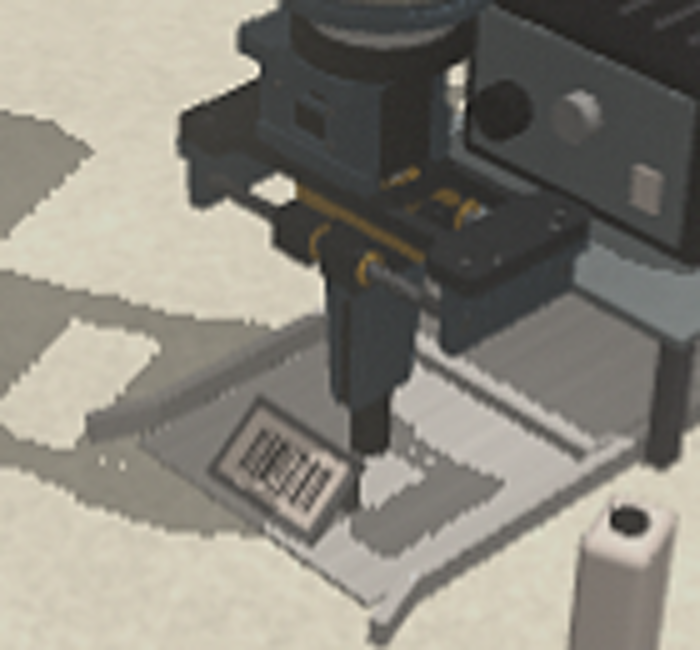

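View pics/t_k2.png

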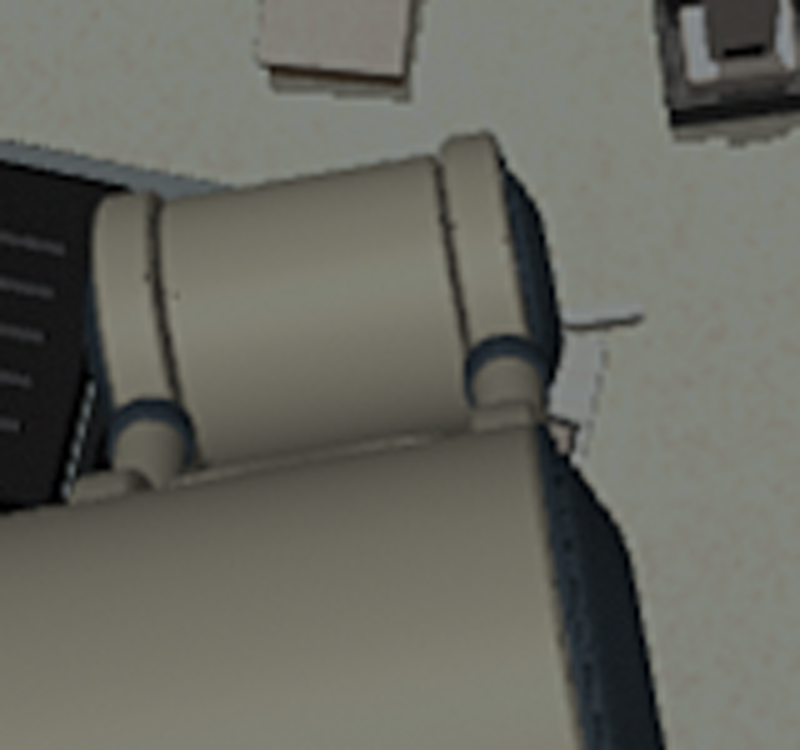

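Run:
```python
from h import *
s=Cam("scene")
q=quat();p=r.observe()["position"]
X=q.as_matrix()
for dz in (0,-.019):
  for hw in (.0135,.023):
    print(dz,hw,[ (s.proj([p+X@np.array([sx*hw,sy*.016,dz])])[0]-[270,130])*5 for sx in(-1,1) for sy in (-1,1)])
p2=np.array([.4796,.1591,.0666])
print([((s.proj([p2+X@np.array([sx,sy*.016,0])])[0]-[270,100])*3).round() for sx in(-.059,-.0455,.0455,.059) for sy in (-1,1)])
```

```text
0 0.0135 [array([371.31415081, 396.38213667]), array([322.2836424 , 424.59381467]), array([412.43715749, 421.84993421]), array([363.35220035, 450.88134302])]
0 0.023 [array([357.12016533, 387.59645596]), array([308.1148239 , 415.52810661]), array([427.18676048, 430.9894851 ]), array([378.08894635, 460.31795159])]
-0.019 0.0135 [array([372.40228792, 363.57006127]), array([322.82539246, 391.57711991]), array([414.02175322, 388.84688442]), array([364.39004755, 417.67716623])]
-0.019 0.023 [array([358.04070754, 354.85333985]), array([308.48935622, 382.57932714]), array([428.95334988, 397.92112381]), array([379.30892721, 427.04988807])]
[array([181., 249.]), array([151., 265.]), array([193., 256.]), array([163., 272.]), array([279., 307.]), array([249., 324.]), array([292., 315.]), array([262., 333.])]
```

Request:
carry_out(moves=[[0,0,-0.005,0,0,0,-0.4],[0,0,-0.005,0,0,0,-0.4],[0,0,-0.005,0,0,0,-0.4],[0,0,-0.005,0,0,0,-0.4],[0,0,-0.005,0,0,0,-0.4],[0,0,-0.005,0,0,0,-0.4],[0,0,-0.005,0,0,0,-0.4],[0,0,-0.005,0,0,0,-0.4],[0,0,-0.005,0,0,0,-0.4]])

```text
clock: 4.9
position: [0.4817, 0.159, 0.0212]
tcp_rot: [0.0, 0.996, -0.087, -0.0]
ft_force: [-0.2, -0.0, -0.5]
grip_width: 0.697
```

Run:
```python
from h import *
s=Cam("scene");crop(s.im,290,130,400,230,7,"pics/s_k3.png")
print(r.observe()["position"],r.observe()["ft_force"],r.observe()["grip_width"])
```

```text
[0.48160522 0.15896494 0.0211571 ] [-0.22104148 -0.36735406 -0.5467112 ] 0.6988829900466499
```

View pics/s_k3.png

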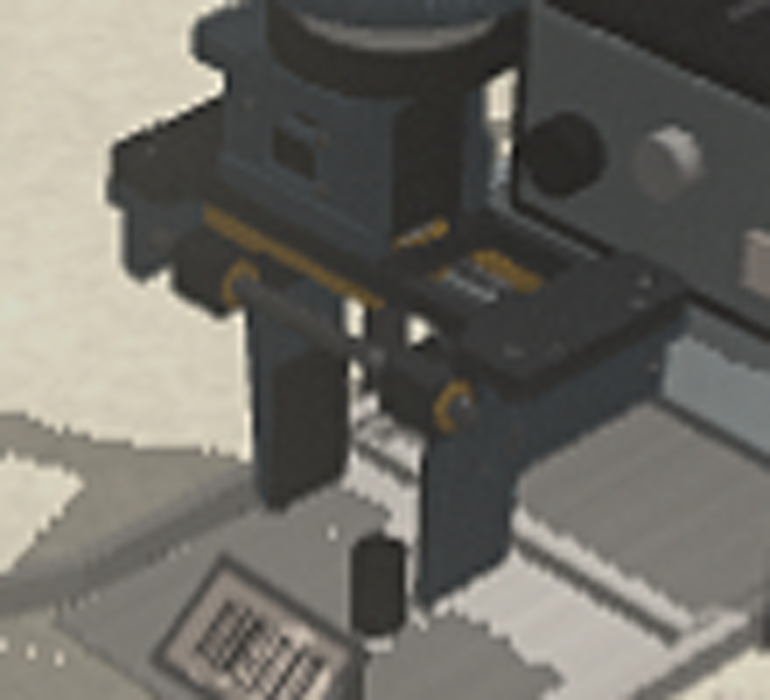

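Request:
carry_out(moves=[[0,0,0.004,0,0,0,-0.4],[0,0,0.008,0,0,0,-0.4],[0,0,0.011,0,0,0,-0.4],[0,0,0.013,0,0,0,-0.4],[0,0,0.013,0,0,0,-0.4]])

```text
clock: 5.45
position: [0.4814, 0.1589, 0.0078]
tcp_rot: [0.0, 0.996, -0.087, -0.001]
ft_force: [0.7, 0.1, 0.8]
grip_width: 0.702
```

Run:
```python
from h import *
s=Cam("scene");crop(s.im,290,130,400,230,7,"pics/s_k4.png")
print(r.observe()["position"],r.observe()["ft_force"],r.observe()["grip_width"])
```

```text
[0.48153626 0.15893034 0.00798803] [0.38667877 0.01779307 0.20711471] 0.6986969292046256
```

View pics/s_k4.png

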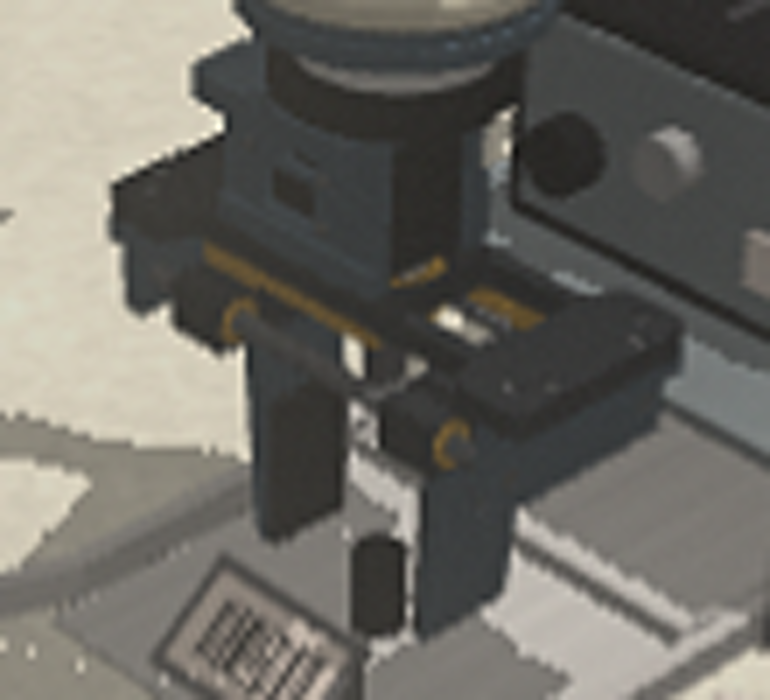

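Request:
carry_out(moves=[[0,0,0.002,0,0,0,-0.4],[0,0,0.004,0,0,0,-0.4],[0,0,0.006,0,0,0,-0.4],[0,0,0.006,0,0,0,-0.4]])

```text
clock: 5.9
position: [0.4814, 0.1589, 0.0017]
tcp_rot: [0.0, 0.996, -0.087, -0.001]
ft_force: [-0.1, -0.0, 0.4]
grip_width: 0.701
```

Request:
carry_out(moves=[[0,0,0.003,0,0,0,-0.4],[0,0,0.006,0,0,0,-0.4],[0,0,0.009,0,0,0,-0.4],[0,0,0.01,0,0,0,-0.4],[0,0,0.01,0,0,0,-0.4]])

```text
clock: 6.4
position: [0.4812, 0.1588, -0.0085]
tcp_rot: [0.0, 0.996, -0.087, -0.001]
ft_force: [-0.7, 1.0, 0.2]
grip_width: 0.7
```

Run:
```python
from h import *
s=Cam("scene");crop(s.im,290,130,400,230,7,"pics/s_k5.png")
print(r.observe()["position"],r.observe()["ft_force"],r.observe()["grip_width"])
```

```text
[ 0.4813076   0.15887813 -0.00835664] [ 0.23867913 -0.10834978 -0.63179436] 0.7000321854541339
```

View pics/s_k5.png

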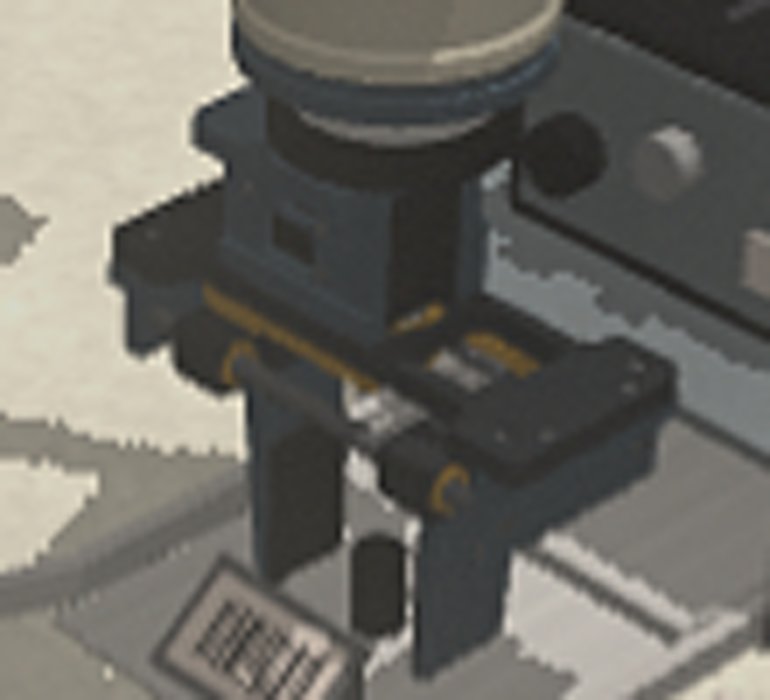

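The fingertips actually ride about 20 mm above the reported TCP height: the shut fingers rested on the knob top (36 mm) at a reported 16 mm, and nothing touched below a reported 4 mm. They now straddle the knob at crop (378,590), so I'll close.

Request:
carry_out(moves=[[0,0,0,0,0,0,1],[0,0,0,0,0,0,1],[0,0,0,0,0,0,1],[0,0,0,0,0,0,1],[0,0,0,0,0,0,1],[0,0,0,0,0,0,1],[0,0,0,0,0,0,1],[0,0,0,0,0,0,1]])

```text
clock: 7.25
position: [0.4813, 0.1589, -0.0084]
tcp_rot: [0.0, 0.996, -0.087, -0.001]
ft_force: [0.7, 0.3, 0.5]
grip_width: 0.202
```

Request:
carry_out(moves=[[0,0.01,0,0,0,0,1],[0,0.025,0,0,0,0,1],[0,0.042,0,0,0,0,1],[0,0.059,0,0,0,0,1],[0,0.076,0,0,0,0,1],[0,0.093,0,0,0,0,1],[0,0.11,0,0,0,0,1],[0,0.127,0,0,0,0,1],[0,0.142,0,0,0,0,1],[0,0.152,0,0,0,0,1],[0,0.152,0,0,0,0,1]])

```text
clock: 8.35
position: [0.4543, 0.0078, -0.0083]
tcp_rot: [0.0, 0.996, -0.088, -0.001]
ft_force: [-0.3, -1.1, -3.3]
grip_width: 0.201
```

Open, rise and look at the tray and cups.

Request:
carry_out(moves=[[0,0,0,0,0,0,-0.2],[0,0,0,0,0,0,-0.2],[0,0,0,0,0,0,-0.2],[0,0,0,0,0,0,-0.2],[0,0,-0.02,0,0,0,-0.2],[0,0,-0.06,0,0,0,-0.2],[0,0,-0.11,0,0,0,-0.2],[0,0,-0.13,0,0,0,-0.2]])

```text
clock: 9.15
position: [0.4558, 0.0081, 0.1253]
tcp_rot: [0.0, 0.996, -0.088, 0.001]
ft_force: [0.3, 0.8, 0.2]
grip_width: 0.598
```

Run:
```python
from h import *
s=Cam("scene");cv2.imwrite("pics/s6.png",s.im)
t=Cam("top");cv2.imwrite("pics/t6.png",t.im)
print(r.observe()["position"],r.observe()["grip_width"])
```

```text
[0.45631286 0.00803766 0.12452456] 0.6038241014859891
```

View pics/s6.png

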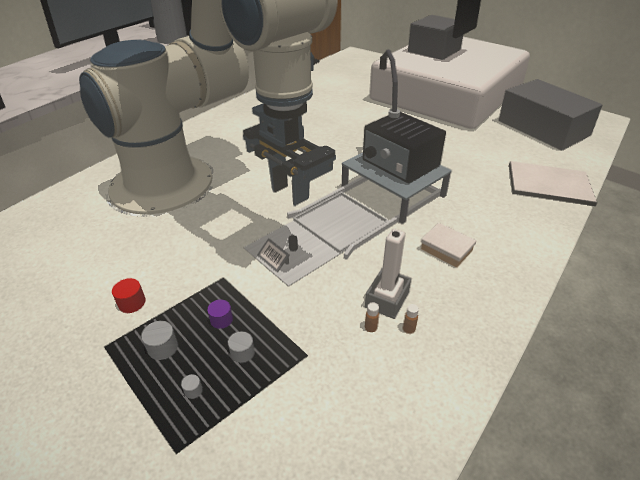

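View pics/t6.png

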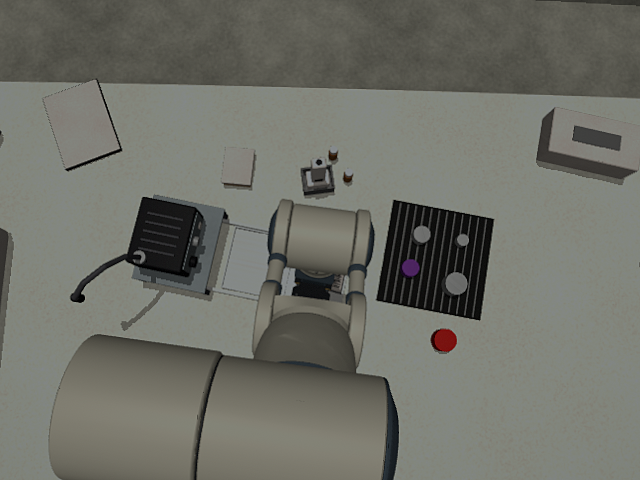

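The tray is out with its deck clear of the roof (scene, about (340,220)). The cups are unmoved at (158,340), (240,347) and (191,386). I'll fetch cup30 first.

Run:
```python
from h import *
go([.5462,-.3542,.07],down(-100))
```

```text
t 9.25 shift [0.1517 0.3409 0.0553] rv [-0.0024 -0.0034  1.5693] rows>=10.5 pos [0.4563 0.008  0.1245] q [-0.11  0.35  1.84 -0.    0.95  0.06] F [ 0.7  1.4 -0.8] w 0.604
```

Request:
carry_out(moves=[[0.152,0.341,0.02,0,0,1.569,-0.3],[0.152,0.341,0.02,0,0,1.569,-0.3],[0.152,0.341,0.02,0,0,1.569,-0.3],[0.152,0.341,0.02,0,0,1.569,-0.3],[0.152,0.341,0.02,0,0,1.569,-0.3],[0.152,0.341,0.02,0,0,1.569,-0.3],[0.152,0.341,0.02,0,0,1.569,-0.3],[0.152,0.341,0.02,0,0,1.569,-0.3],[0.152,0.341,0.04,0,0,1.569,-0.3],[0.152,0.341,0.055,0,0,1.569,-0.3],[0.152,0.341,0.055,0,0,1.569,-0.3],[0.152,0.341,0.055,0,0,1.569,-0.3]])

```text
clock: 10.45
position: [0.5459, -0.3537, 0.0685]
tcp_rot: [0.001, -0.643, 0.766, -0.0]
ft_force: [0.5, 0.4, 0.1]
grip_width: 0.647
```

Run:
```python
from h import *
go([.5462,-.3542,-.011],down(-100))
s=Cam("scene");crop(s.im,90,220,320,460,2.5,"pics/s7.png")
```

```text
t 10.45 shift [ 0.0005 -0.0003  0.0795] rv [-0.0015  0.0006 -0.0006] rows>=1.6 pos [ 0.5459 -0.3537  0.0685] q [-0.67  0.66  1.41  0.    1.07  1.08] F [0.5 0.4 0.1] w 0.647
```

View pics/s7.png

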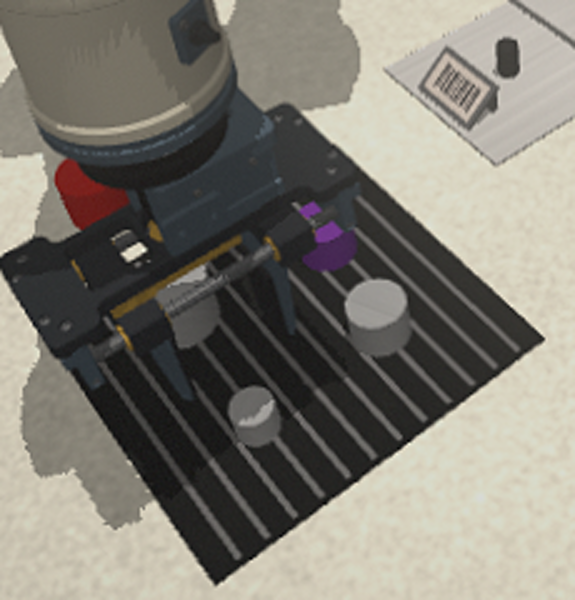

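The jaws are above cup30 (crop (255,415)), with cup42 at (380,315) and cup54 at (190,310) clear of the fingers. Going down for the first pinch.

Request:
carry_out(moves=[[0.0005,0,0.03,0,0,0,-0.3],[0.0005,0,0.055,0,0,0,-0.3],[0.0005,0,0.072,0,0,0,-0.3],[0.0005,0,0.079,0,0,0,-0.3],[0.0005,0,0.079,0,0,0,0.3],[0.0005,0,0.079,0,0,0,1],[0.0005,0,0.079,0,0,0,1],[0.0005,0,0.079,0,0,0,1],[0.0005,0,0.079,0,0,0,1],[0.0005,0,0.079,0,0,0,1]], grip_force=5)

```text
clock: 11.5
position: [0.5467, -0.3547, -0.009]
tcp_rot: [0.001, -0.644, 0.765, -0.002]
ft_force: [-0.0, 0.9, 8.3]
grip_width: 0.326
```

Run:
```python
from h import *
s=Cam("scene");crop(s.im,100,250,300,440,4,"pics/s8.png")
o=r.observe();print(o["position"],o["ft_force"],o["moment"],o["grip_width"])
```

```text
[ 0.54676922 -0.3547345  -0.00900394] [ 0.03404182 -0.15249739  7.07227122] [0.11438355 0.02693131 0.00131864] 0.3262262513610964
```

View pics/s8.png

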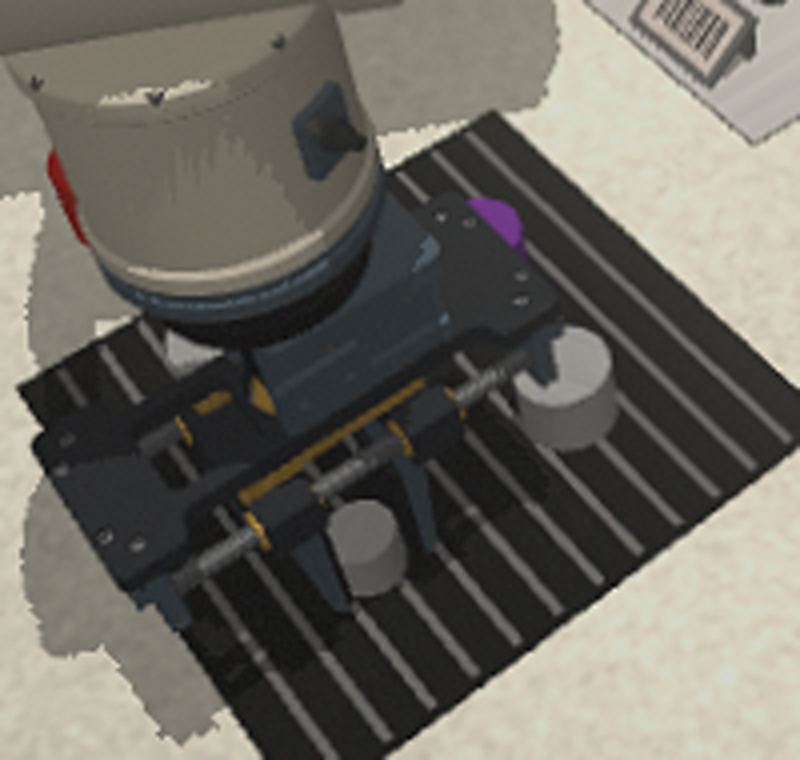

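Run:
```python
from h import *
s=Cam("scene")
q=quat();p=r.observe()["position"];X=q.as_matrix()
for z in (0.0,.01,.02):
    b=p.copy();b[2]=z
    print(z,[((s.proj([b+X@np.array([sx,sy,0])])[0]-[100,250])*4).round() for sx in(-.028,-.015,.015,.028) for sy in (-.016,.016)])
print(X.round(2))
print("cup base/top", [((s.proj([[.5462+.015*np.cos(a),-.3542+.015*np.sin(a),z]])[0]-[100,250])*4).round() for z in (0,.026) for a in np.arange(0,6.2,1.57)])
```

```text
0.0 [array([451., 551.]), array([410., 500.]), array([424., 569.]), array([383., 518.]), array([361., 613.]), array([320., 561.]), array([333., 633.]), array([293., 579.])]
0.01 [array([447., 537.]), array([405., 487.]), array([420., 556.]), array([378., 505.]), array([356., 600.]), array([315., 547.]), array([327., 620.]), array([287., 566.])]
0.02 [array([443., 524.]), array([401., 473.]), array([415., 543.]), array([373., 491.]), array([350., 587.]), array([309., 534.]), array([322., 607.]), array([281., 553.])]
[[-0.17 -0.99  0.  ]
 [-0.99  0.17 -0.  ]
 [ 0.   -0.   -1.  ]]
cup base/top [array([397., 584.]), array([400., 538.]), array([348., 543.]), array([344., 589.]), array([384., 549.]), array([388., 503.]), array([335., 508.]), array([330., 554.])]
```

Request:
carry_out(moves=[[0,0,-0.004,0,0,0,0],[0,0,-0.004,0,0,0,-0.1],[0,0,-0.004,0,0,0,-0.1],[0,0,-0.004,0,0,0,-0.1]])

```text
clock: 12.0
position: [0.5467, -0.3547, -0.0051]
tcp_rot: [0.001, -0.644, 0.765, -0.001]
ft_force: [0.2, -0.1, -0.3]
grip_width: 0.549
```

Run:
```python
from h import *
s=Cam("scene");crop(s.im,100,250,300,440,4,"pics/s9.png")
o=r.observe();print(o["ft_force"],o["moment"],o["grip_width"]*91)
go(o["position"],down(-10))
```

```text
[ 0.84431087 -0.26216723 -0.92477734] [ 0.08622612  0.05203875 -0.03752237] 50.23585619410446
t 12.05 shift [0. 0. 0.] rv [-0.0023 -0.003  -1.5684] rows>=10.5 pos [ 0.5466 -0.3547 -0.0051] q [-0.67  0.76  1.45  0.    0.93  1.07] F [ 0.8 -0.3 -0.9] w 0.552
```

View pics/s9.png

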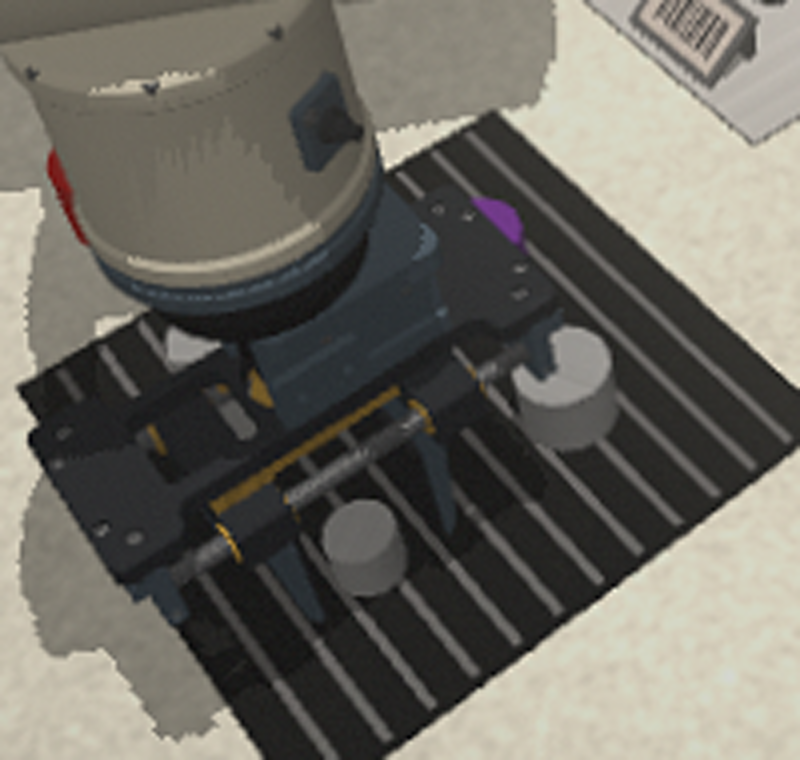

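Request:
carry_out(moves=[[0,0,0,0,0,-1.568,-0.1],[0,0,0,0,0,-1.568,-0.1],[0,0,0,0,0,-1.568,-0.1],[0,0,0,0,0,-1.568,-0.1],[0,0,0,0,0,-1.568,-0.1],[0,0,0,0,0,-1.568,-0.1],[0,0,0,0,0,-1.568,-0.1],[0,0,0,0,0,-1.568,-0.1],[0,0,0,0,0,-1.568,-0.1],[0,0,0,0,0,-1.568,-0.1],[0,0,0,0,0,-1.568,-0.1],[0,0,0,0,0,-1.568,-0.1]])

```text
clock: 13.25
position: [0.5465, -0.3546, -0.0053]
tcp_rot: [0.0, 0.996, -0.087, 0.002]
ft_force: [-0.5, -0.7, 0.0]
grip_width: 0.555
```

Request:
carry_out(moves=[[0,0,0,0,0,0,0.3],[0,0,0,0,0,0,1],[0,0,0,0,0,0,1],[0,0,0,0,0,0,1],[0,0,0,0,0,0,1],[0,0,0,0,0,0,1]], grip_force=12)

```text
clock: 13.85
position: [0.5466, -0.3546, -0.0053]
tcp_rot: [0.0, 0.996, -0.087, 0.002]
ft_force: [-0.0, -0.7, -0.4]
grip_width: 0.323
```

Run:
```python
from h import *
o=r.observe();print(o["ft_force"],o["moment"],o["grip_width"]*91)
go([.477,.1355,.10],down(-10))
```

```text
[-0.00602366 -0.72026652 -0.35935802] [-0.01865915 -0.11891658  0.01599475] 29.435727968784192
t 13.85 shift [-0.153  -0.4707 -0.1059] rv [ 0.0003 -0.0031  0.0006] rows>=10.1 pos [ 0.5466 -0.3546 -0.0053] q [-0.67  0.76  1.45  0.    0.93 -0.49] F [-0.  -0.7 -0.4] w 0.323
```

Request:
carry_out(moves=[[0,0,-0.04,0,0,0,1],[0,-0.02,-0.08,0,0,0,1],[-0.153,-0.471,-0.106,0,0,0,1],[-0.153,-0.471,-0.106,0,0,0,1],[-0.153,-0.471,-0.106,0,0,0,1],[-0.153,-0.471,-0.106,0,0,0,1],[-0.153,-0.471,-0.106,0,0,0,1],[-0.153,-0.471,-0.106,0,0,0,1],[-0.153,-0.471,-0.106,0,0,0,1],[-0.153,-0.471,-0.106,0,0,0,1],[-0.153,-0.471,-0.106,0,0,0,1],[-0.153,-0.471,-0.106,0,0,0,1]])

```text
clock: 15.05
position: [0.4761, 0.139, 0.1004]
tcp_rot: [0.0, 0.996, -0.086, 0.002]
ft_force: [-0.0, -0.1, -0.4]
grip_width: 0.32
```

Run:
```python
from h import *
go([.477,.1355,.03],down(-10))
s=Cam("scene");crop(s.im,240,100,440,280,4,"pics/s10.png")
```

```text
t 15.05 shift [0.0012 0.0033 0.0705] rv [-0.0002 -0.0033  0.0023] rows>=1.4 pos [0.4761 0.139  0.1004] q [ 0.16  0.44  1.77 -0.    0.93  0.34] F [-0.  -0.1 -0.4] w 0.32
```

View pics/s10.png

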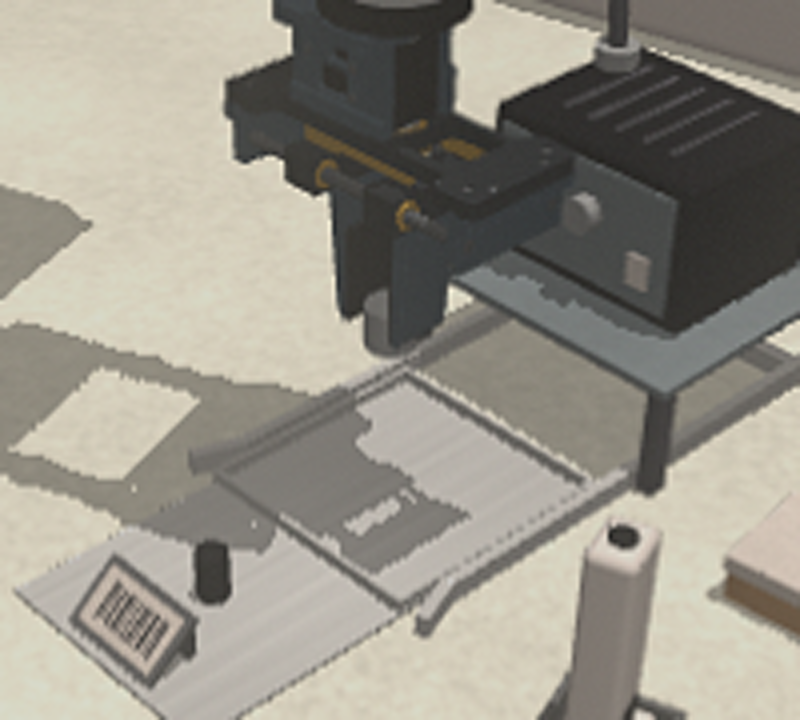

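Run:
```python
from h import *
s=Cam("scene")
P=[s.plane((240+x/4,100+y/4),.012) for x,y in((215,475),(400,608),(590,480),(408,372))]
print(np.array(P).round(4),np.mean(P,0)); print(s.plane((240+212/4,100+553/4),.036))
print((s.proj([[.477,.1355,.004]])[0]-[240,100])*4)
```

```text
[[0.3958 0.0819 0.012 ]
 [0.5476 0.0528 0.012 ]
 [0.5711 0.2077 0.012 ]
 [0.4246 0.2336 0.012 ]] [0.48478412 0.14402453 0.012     ]
[0.45835544 0.00649828 0.036     ]
[383.36411789 492.18603376]
```

Request:
carry_out(moves=[[0.001,0.003,0.03,0,0,0,1],[0.001,0.003,0.06,0,0,0,1],[0.001,0.003,0.085,0,0,0,1],[0.001,0.003,0.095,0,0,0,1],[0.001,0.003,0.1,0,0,0,1],[0.001,0.003,0.1,0,0,0,1],[0.001,0.003,0.1,0,0,0,1]])

```text
clock: 15.85
position: [0.4779, 0.1357, 0.0013]
tcp_rot: [-0.0, 0.996, -0.085, 0.002]
ft_force: [0.8, 0.1, -0.1]
grip_width: 0.322
```

Request:
carry_out(moves=[[0,0,0.002,0,0,0,1],[0,0,0.002,0,0,0,1],[0,0,0.002,0,0,0,0],[0,0,0.002,0,0,0,0],[0,0,0.002,0,0,0,0],[0,0,0.002,0,0,0,0]])

```text
clock: 16.45
position: [0.4779, 0.1357, -0.0007]
tcp_rot: [-0.0, 0.996, -0.085, 0.002]
ft_force: [0.1, -0.4, -0.1]
grip_width: 0.498
```

Request:
carry_out(moves=[[0,0,-0.03,0,0,0,0],[0,0,-0.08,0,0,0,0],[0,0,-0.11,0,0,0,0],[0,0.05,-0.11,0,0,0,-0.3],[0,0.1,-0.11,0,0,0,-0.3],[0.05,0.2,-0.11,0,0,0,-0.3],[0.05,0.25,-0.11,0,0,0,-0.3],[0.05,0.25,-0.11,0,0,0,-0.3]])

```text
clock: 17.25
position: [0.4834, -0.1124, 0.1095]
tcp_rot: [-0.0, 0.996, -0.085, 0.003]
ft_force: [1.4, 0.4, -0.5]
grip_width: 0.65
```

```bash
cat >> h.py <<'E'
def seg(c,seed,lo=12,hi=12):
    im=cv2.GaussianBlur(c.im,(3,3),0)
    m=np.zeros((482,642),np.uint8); sd=(int(round(seed[0])),int(round(seed[1])))
    cv2.floodFill(im.copy(),m,sd,0,(lo,)*3,(hi,)*3,4|cv2.FLOODFILL_MASK_ONLY|cv2.FLOODFILL_FIXED_RANGE|(255<<8))
    cs,_=cv2.findContours(m[1:-1,1:-1],cv2.RETR_EXTERNAL,cv2.CHAIN_APPROX_NONE)
    cc=max(cs,key=cv2.contourArea); return cv2.fitEllipse(cc),cv2.contourArea(cc)
E
python3 - <<'E'
from h import *
s=Cam("scene");t=Cam("top");cv2.imwrite("pics/s11.png",s.im);cv2.imwrite("pics/t11.png",t.im)
for a,b,z in (((157,333),(456,283),.042),((240,341),(422,234),.034)):
    for c,u in((s,a),(t,b)):
        e,ar=seg(c,u); print(e[0],e[1],c.plane(e[0],z).round(4))
go([.5566,-.2509,.07],down(-100))
E
```

```text
(155.61880493164062, 330.132080078125) (7.537519931793213, 28.134557723999023) [ 0.431  -0.3283  0.042 ]
(463.0758056640625, 271.0124206542969) (13.56763744354248, 98.17813110351562) [ 0.4659 -0.3489  0.042 ]
(239.7055206298828, 340.952392578125) (17.27107810974121, 22.311872482299805) [ 0.557  -0.2509  0.034 ]
(403.23712158203125, 221.40798950195312) (33.67272186279297, 74.09883117675781) [ 0.586  -0.2059  0.034 ]
t 17.35 shift [0.0944 0.1204 0.0402] rv [-0.0048 -0.0057  1.57  ] rows>=10.5 pos [ 0.4844 -0.1158  0.1095] q [-0.36  0.42  1.76  0.    0.95 -0.18] F [-0.2  0.8  0.6] w 0.65
```

View pics/s11.png

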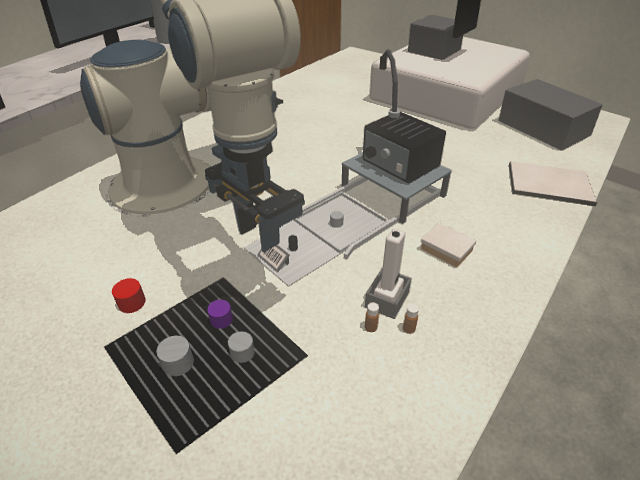

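View pics/t11.png

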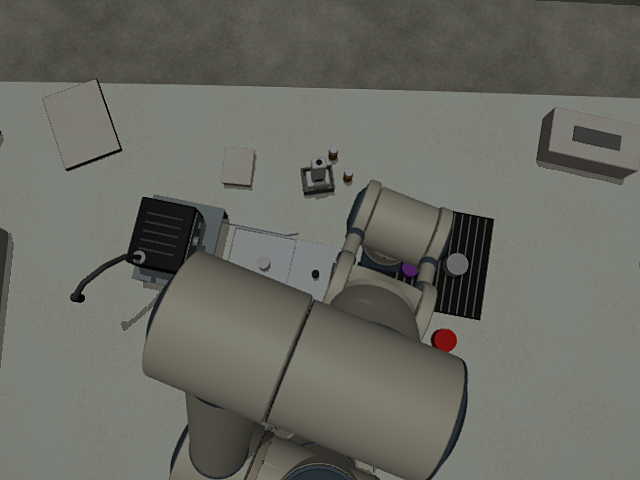

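The knock has happened: cup54 now stands at scene (174,350), top (457,264). Cup42 is unmoved at scene (240,341), and cup30 stands on the deck at scene (337,217). Next is cup42, the steel one; the purple one at (219,313) is the look-alike.

Request:
carry_out(moves=[[0.095,0.12,0,0,0,1.57,-0.35],[0.095,0.12,0,0,0,1.57,-0.35],[0.095,0.12,0,0,0,1.57,-0.35],[0.095,0.12,0,0,0,1.57,-0.35],[0.095,0.12,0,0,0,1.57,-0.35],[0.095,0.12,0,0,0,1.57,-0.35],[0.095,0.12,0,0,0,1.57,-0.35],[0.095,0.12,0,0,0,1.57,-0.35],[0.095,0.12,0.02,0,0,1.57,-0.35],[0.095,0.12,0.03,0,0,1.57,-0.35],[0.095,0.12,0.03,0,0,1.57,-0.35],[0.095,0.12,0.03,0,0,1.57,-0.35]])

```text
clock: 18.55
position: [0.557, -0.2501, 0.0798]
tcp_rot: [0.002, -0.642, 0.766, -0.002]
ft_force: [-0.6, -0.1, 0.5]
grip_width: 0.675
```

Run:
```python
from h import *
go([.5568,-.2509,-.004],down(-100))
s=Cam("scene");crop(s.im,90,220,320,460,2.5,"pics/s12.png")
e,ar=seg(s,(240,341));print(e,s.plane(e[0],.034))
```

```text
t 18.55 shift [0.0008 0.0005 0.0838] rv [-0.0058 -0.0001 -0.0012] rows>=1.7 pos [ 0.557  -0.2501  0.0798] q [-0.52  0.6   1.51  0.    1.03  1.22] F [-0.6 -0.1  0.5] w 0.675
((237.20338439941406, 339.0677490234375), (11.952385902404785, 24.202444076538086), 55.95204162597656) [ 0.55085078 -0.25074242  0.034     ]
```

View pics/s12.png

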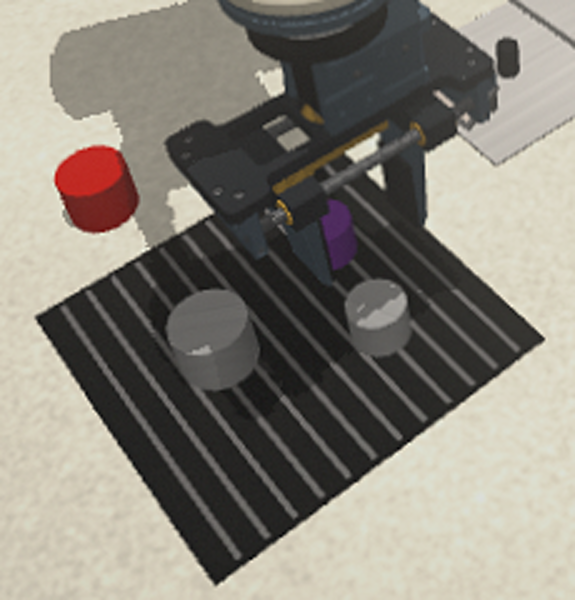

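The steel cup42 sits below the jaws at crop (378,320), and the purple one at (340,235) is outside them. Pinching it.

Request:
carry_out(moves=[[0.001,0.0005,0.03,-0.006,0,0,-0.35],[0.001,0.0005,0.06,-0.006,0,0,-0.35],[0.001,0.0005,0.078,-0.006,0,0,-0.35],[0.001,0.0005,0.083,-0.006,0,0,-0.35],[0.001,0.0005,0.083,-0.006,0,0,0.3],[0.001,0.0005,0.083,-0.006,0,0,1],[0.001,0.0005,0.083,-0.006,0,0,1],[0.001,0.0005,0.083,-0.006,0,0,1],[0.001,0.0005,0.083,-0.006,0,0,1]], grip_force=5)

```text
clock: 19.5
position: [0.5577, -0.2517, -0.0019]
tcp_rot: [0.0, -0.644, 0.765, -0.001]
ft_force: [1.0, 0.1, 8.2]
grip_width: 0.46
```

Request:
carry_out(moves=[[0,0,-0.004,0,0,0,0],[0,0,-0.004,0,0,0,-0.35],[0,0,-0.004,0,0,0,-0.35],[0,0,-0.004,0,0,-1.569,-0.35],[0,0,-0.004,0,0,-1.569,-0.35],[0,0,-0.004,0,0,-1.569,-0.35],[0,0,-0.004,0,0,-1.569,-0.35],[0,0,-0.004,0,0,-1.569,-0.35],[0,0,-0.004,0,0,-1.569,-0.35],[0,0,-0.004,0,0,-1.569,-0.35],[0,0,-0.004,0,0,-1.569,-0.35],[0,0,-0.004,0,0,-1.569,-0.35]])

```text
clock: 20.7
position: [0.5576, -0.2516, 0.002]
tcp_rot: [0.0, 0.981, -0.192, 0.001]
ft_force: [0.0, 0.5, 0.5]
grip_width: 0.677
```

Request:
carry_out(moves=[[0,0,0,0,0,-0.25,-0.35],[0,0,0,0,0,-0.25,-0.35],[0,0,0,0,0,-0.25,-0.35]])

```text
clock: 21.0
position: [0.5575, -0.2516, 0.0019]
tcp_rot: [0.0, 0.998, -0.067, 0.001]
ft_force: [-0.2, -0.1, -0.4]
grip_width: 0.675
```

Run:
```python
from h import *
go([.5577,-.2517,.002],down(-10))
s=Cam("scene");crop(s.im,100,220,320,400,3.5,"pics/s13.png")
```

```text
t 21.00 shift [ 0.0002  0.0001 -0.0001] rv [ 0.0009 -0.0016  0.0396] rows>=0.3 pos [ 0.5575 -0.2516  0.0019] q [-0.52  0.71  1.56 -0.    0.88 -0.39] F [-0.2 -0.1 -0.4] w 0.675
```

View pics/s13.png

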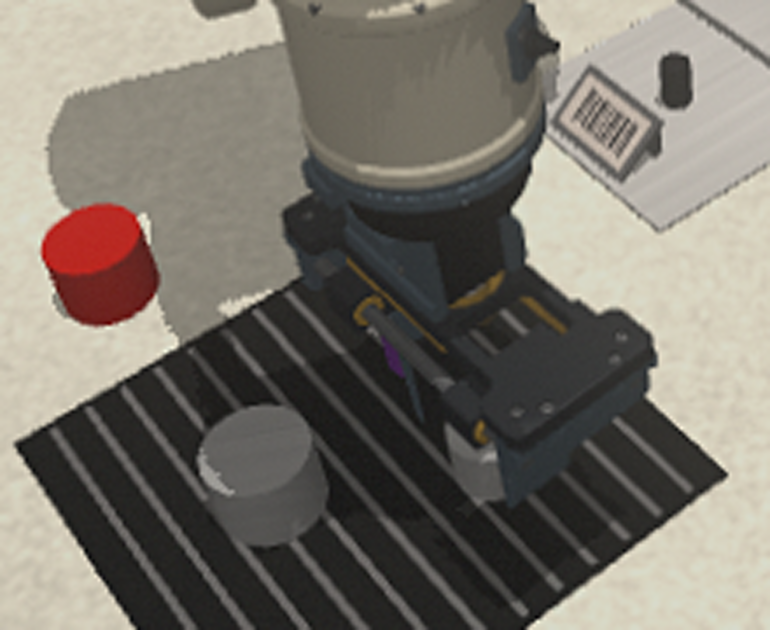

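Request:
carry_out(moves=[[0,0,0,0,0,0.04,0.3],[0,0,0,0,0,0.04,1],[0,0,0,0,0,0.04,1],[0,0,0,0,0,0.04,1],[0,0,0,0,0,0.04,1],[0,0,0,0,0,0.04,1]], grip_force=12)

```text
clock: 21.65
position: [0.5575, -0.2515, 0.0018]
tcp_rot: [0.0, 0.996, -0.09, 0.001]
ft_force: [0.4, 0.3, -0.6]
grip_width: 0.455
```

Run:
```python
from h import *
o=r.observe();print(o["grip_width"]*91)
go([.4779,.1357,.12],down(-10))
```

```text
41.37402169630228
t 21.65 shift [-0.1472 -0.3667 -0.1187] rv [ 0.0007 -0.0016 -0.0049] rows>=8.3 pos [ 0.5575 -0.2515  0.0018] q [-0.52  0.71  1.56 -0.    0.88 -0.34] F [ 0.4  0.3 -0.6] w 0.455
```

Request:
carry_out(moves=[[0,0,-0.04,0,0,0,1],[0,-0.02,-0.08,0,0,0,1],[-0.147,-0.367,-0.119,0,0,-0.005,1],[-0.147,-0.367,-0.119,0,0,-0.005,1],[-0.147,-0.367,-0.119,0,0,-0.005,1],[-0.147,-0.367,-0.119,0,0,-0.005,1],[-0.147,-0.367,-0.119,0,0,-0.005,1],[-0.147,-0.367,-0.119,0,0,-0.005,1],[-0.147,-0.367,-0.119,0,0,-0.005,1],[-0.147,-0.367,-0.119,0,0,-0.005,1],[-0.147,-0.367,-0.119,0,0,-0.005,1],[-0.147,-0.367,-0.119,0,0,-0.005,1]])

```text
clock: 22.85
position: [0.4781, 0.1363, 0.1204]
tcp_rot: [0.001, 0.996, -0.086, 0.001]
ft_force: [0.2, 0.3, 0.4]
grip_width: 0.454
```

Run:
```python
from h import *
go([.4779,.1357,.05],down(-10))
s=Cam("scene");crop(s.im,240,100,440,280,4,"pics/s14.png")
print((s.proj([[.4779,.1357,.03]])[0]-[240,100])*4)
```

```text
t 22.85 shift [-0.0002  0.0006  0.0704] rv [ 0.0009 -0.002   0.0019] rows>=1.4 pos [0.4781 0.1363 0.1204] q [ 0.16  0.41  1.75 -0.    0.98  0.33] F [0.2 0.3 0.4] w 0.454
[385.51906379 456.6766316 ]
```

View pics/s14.png

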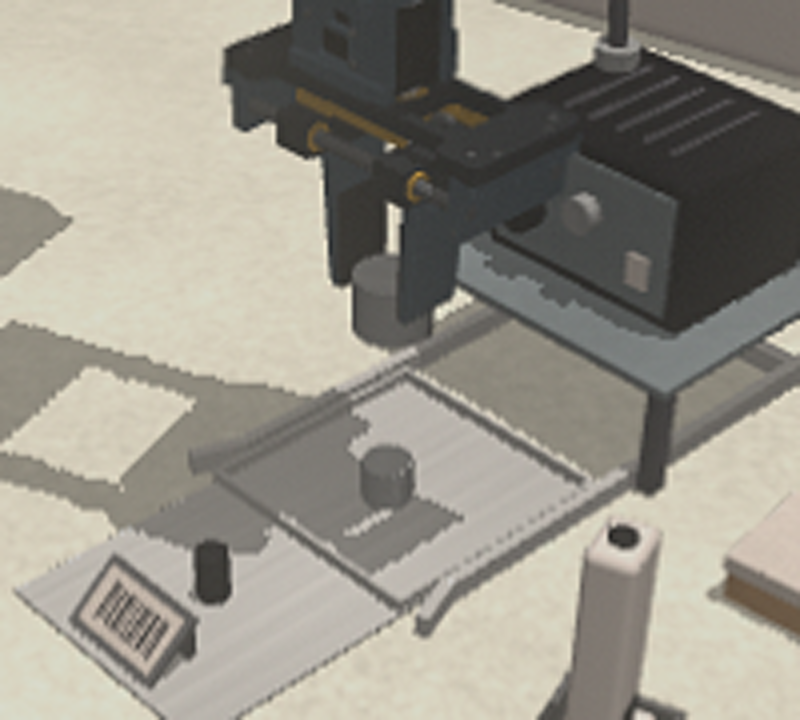

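Request:
carry_out(moves=[[0,0.0005,0.04,0,0,0.002,1],[0,0.0005,0.07,0,0,0.002,1],[0,0.0005,0.08,0,0,0.002,1],[0,0.0005,0.08,0,0,0.002,1],[0,0.0005,0.08,0,0,0.002,1]])

```text
clock: 23.4
position: [0.479, 0.1346, 0.0411]
tcp_rot: [0.0, 0.996, -0.088, 0.001]
ft_force: [-0.1, 0.3, 0.3]
grip_width: 0.453
```

Run:
```python
from h import *
go([.4779,.1357,.006],down(-10))
s=Cam("scene");crop(s.im,290,160,390,250,7,"pics/s15.png")
```

```text
t 23.40 shift [-0.0013 -0.0009  0.0351] rv [ 0.0008 -0.0025 -0.0022] rows>=0.7 pos [0.479  0.1346 0.0411] q [ 0.16  0.54  1.82 -0.    0.78  0.33] F [-0.1  0.3  0.3] w 0.453
```

View pics/s15.png

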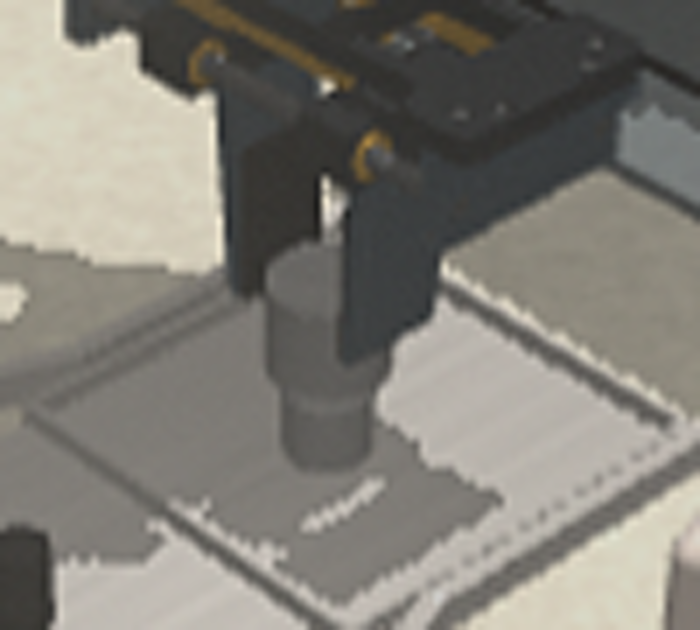

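Cup42 hangs centred over cup30 (crop (328,330) over (326,430)). Correcting by about 1 mm and lowering.

Request:
carry_out(moves=[[-0.0013,-0.0009,0,0,0,0,1],[-0.0013,-0.0009,0,0,0,0,1],[-0.0013,-0.0009,0.01,0,0,0,1],[-0.0013,-0.0009,0.02,0,0,0,1],[-0.0013,-0.0009,0.029,0,0,0,1],[-0.0013,-0.0009,0.034,0,0,0,1],[-0.0013,-0.0009,0.034,0,0,0,1]])

```text
clock: 24.15
position: [0.4777, 0.1358, 0.0065]
tcp_rot: [0.001, 0.996, -0.088, 0.001]
ft_force: [-0.4, -0.0, 0.1]
grip_width: 0.455
```

Request:
carry_out(moves=[[0,0,0,0,0,0,0],[0,0,0,0,0,0,-0.2],[0,0,0,0,0,0,-0.2],[0,0,-0.03,0,0,0,-0.2],[0,0,-0.08,0,0,0,-0.2],[0,0,-0.1,0,0,0,-0.2],[0,0.05,-0.1,0,0,0,-0.5],[0,0.1,-0.1,0,0,0,-0.5],[0,0.2,-0.1,0,0,0,-0.5],[0,0.25,-0.1,0,0,0,-0.5],[0,0.25,-0.1,0,0,0,-0.5]])

```text
clock: 25.25
position: [0.4331, -0.112, 0.1071]
tcp_rot: [0.001, 0.996, -0.088, 0.001]
ft_force: [1.2, -0.2, -0.3]
grip_width: 0.75
```

Run:
```python
from h import *
s=Cam("scene");t=Cam("top");cv2.imwrite("pics/s16.png",s.im)
crop(t.im,180,180,520,360,2.3,"pics/t16.png")
e,a=seg(s,(172,342));print(e)
e2,a2=seg(t,(457,264));print(e2)
P,g=tri(s,e[0],t,e2[0]);print(P,g)
print(s.plane(e[0],.042),t.plane(e2[0],.042))
e3,a3=seg(s,(336,213));print(e3,s.plane(e3[0],.038))
go([.48,-.33,.08],down(-100))
```

```text
((172.49461364746094, 348.4421691894531), (22.7895450592041, 31.010631561279297), 66.83257293701172)
((458.7642822265625, 263.6881408691406), (15.632661819458008, 20.67862892150879), 0.6727298498153687)
[ 0.4843339  -0.33663803  0.04335172] 0.0040913771727586305
[ 0.48466971 -0.33461763  0.042     ] [ 0.48343233 -0.33877443  0.042     ]
((336.22503662109375, 211.58009338378906), (9.179407119750977, 17.17296028137207), 91.62809753417969) [0.47803397 0.13471258 0.038     ]
t 25.35 shift [0.0849 0.2024 0.0279] rv [-8.0000e-04 -4.3000e-03  1.5631e+00] rows>=10.4 pos [ 0.4331 -0.1155  0.1071] q [-0.39  0.37  1.88 -0.    0.89 -0.21] F [ 0.7  0.8 -0.5] w 0.751
```

View pics/s16.png

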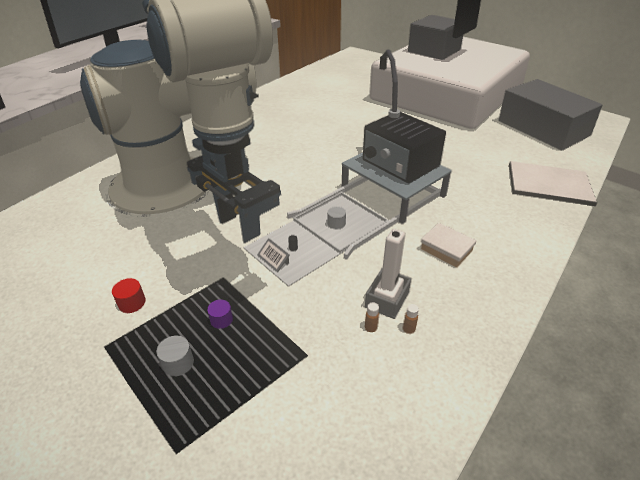

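View pics/t16.png

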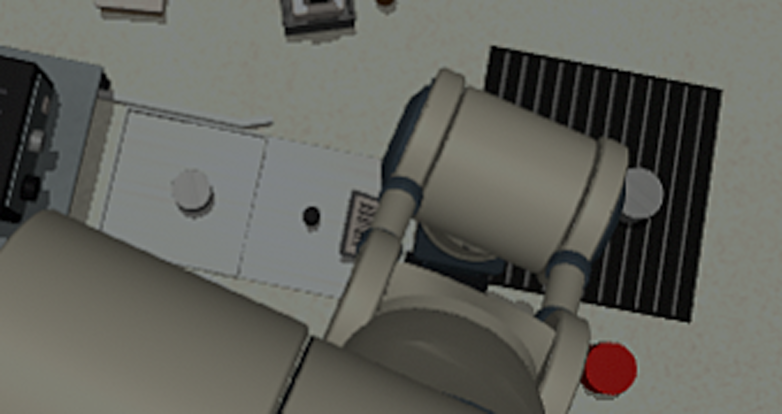

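Run:
```python
from h import *
s=Cam("scene");t=Cam("top")
t.im=cv2.imread("pics/t11.png")
for lo in (6,8,10,12):
  e2,a=seg(t,(457,264),lo,lo);print(lo,e2,t.plane(e2[0],.042)[:2])
  e,a=seg(s,(172,342),lo,lo);print("  ",e,s.plane(e[0],.042)[:2], tri(s,e[0],t,e2[0]))
crop(s.im,130,310,220,400,8,"pics/s17.png")
```

```text
6 ((457.01715087890625, 263.5241394042969), (18.643884658813477, 19.758176803588867), 150.4766082763672) [ 0.48373109 -0.33452466]
   ((171.9146728515625, 348.6510009765625), (22.386377334594727, 29.388423919677734), 67.03682708740234) [ 0.48423654 -0.33549737] (array([ 0.48371814, -0.33499814,  0.04109257]), np.float64(0.0005222113978783039))
8 ((457.0876770019531, 263.52349853515625), (18.726688385009766, 19.946435928344727), 146.20436096191406) [ 0.48373673 -0.33469658]
   ((172.34356689453125, 348.4715881347656), (22.527873992919922, 30.569955825805664), 68.245361328125) [ 0.48451691 -0.33481431] (array([ 0.48391397, -0.33473015,  0.04135317]), np.float64(0.0003325377909369523))
10 ((457.0605163574219, 263.5306091308594), (18.748754501342773, 20.04816436767578), 148.58946228027344) [ 0.48371783 -0.33463001]
   ((172.4769744873047, 348.42474365234375), (22.59809684753418, 30.90186309814453), 68.36196899414062) [ 0.48461849 -0.33461345] (array([ 0.48394427, -0.33459188,  0.04133655]), np.float64(0.0005093980858629527))
12 ((457.0333251953125, 263.4944763183594), (19.222747802734375, 20.097341537475586), 131.91098022460938) [ 0.4838043  -0.33456564]
   ((172.50709533691406, 348.4335632324219), (22.781877517700195, 31.05360984802246), 66.72350311279297) [ 0.48467245 -0.33459334] (array([ 0.48401639, -0.33455084,  0.04133665]), np.float64(0.00045515288136320086))
```

View pics/s17.png

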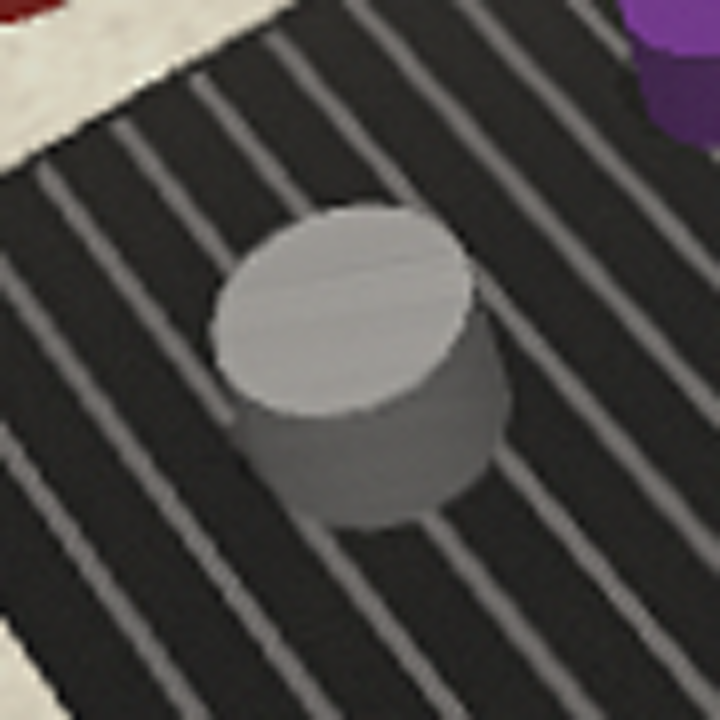

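Cup54, the steel one, is measured at (0.484, -0.335) with its top at 41 mm (scene (172,348)). The red look-alike at (129,295) is left alone.

Run:
```python
from h import *
go([.484,-.3346,.08],down(-100))
```

```text
t 25.45 shift [0.0896 0.2107 0.0273] rv [-9.0000e-04 -2.4000e-03  1.5657e+00] rows>=10.4 pos [ 0.4334 -0.1112  0.1069] q [-0.38  0.37  1.88 -0.    0.89 -0.2 ] F [0.2 0.8 0.3] w 0.751
```

Request:
carry_out(moves=[[0.09,0.211,0,0,0,1.566,-0.7],[0.09,0.211,0,0,0,1.566,-0.7],[0.09,0.211,0,0,0,1.566,-0.7],[0.09,0.211,0,0,0,1.566,-0.7],[0.09,0.211,0,0,0,1.566,-0.7],[0.09,0.211,0,0,0,1.566,-0.7],[0.09,0.211,0,0,0,1.566,-0.7],[0.09,0.211,0,0,0,1.566,-0.7],[0.09,0.211,0.01,0,0,1.566,-0.7],[0.09,0.211,0.01,0,0,1.566,-0.7],[0.09,0.211,0.01,0,0,1.566,-0.7],[0.09,0.211,0.01,0,0,1.566,-0.7]])

```text
clock: 26.65
position: [0.4851, -0.3332, 0.0973]
tcp_rot: [0.0, -0.643, 0.766, -0.001]
ft_force: [0.9, 0.7, -0.0]
grip_width: 0.848
```

Run:
```python
from h import *
go([.484,-.3346,.009],down(-100))
s=Cam("scene");crop(s.im,90,220,320,460,2.5,"pics/s18.png")
```

```text
t 26.65 shift [0.0015 0.001  0.0883] rv [-0.0019 -0.0006  0.0007] rows>=1.8 pos [ 0.4851 -0.3332  0.0973] q [-0.7   0.55  1.55  0.    1.04  1.04] F [ 0.9  0.7 -0. ] w 0.848
```

View pics/s18.png

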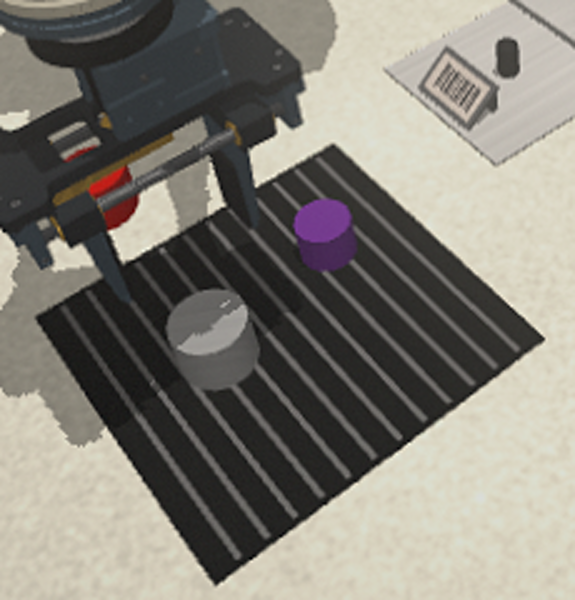

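The jaws sit above and around cup54 (crop (212,335)), with both look-alikes clear of the descent.

Request:
carry_out(moves=[[0.0005,0.001,0.03,0,0,0,-0.7],[0.0005,0.001,0.06,0,0,0,-0.7],[0.0005,0.001,0.08,0,0,0,-0.7],[0.0005,0.001,0.087,0,0,0,-0.7],[0.0005,0.001,0.087,0,0,0,0],[0.0005,0.001,0.087,0,0,0,1],[0.0005,0.001,0.087,0,0,0,1],[0.0005,0.001,0.087,0,0,0,1],[0.0005,0.001,0.087,0,0,0,1],[0.0005,0.001,0.087,0,0,0,1]], grip_force=5)

```text
clock: 27.7
position: [0.4848, -0.3343, 0.0113]
tcp_rot: [0.001, -0.644, 0.765, -0.002]
ft_force: [1.6, 1.3, 8.2]
grip_width: 0.587
```

Request:
carry_out(moves=[[0,0,0,0,0,0,-0.3],[0,0,0,0,0,0,-0.7],[0,0,0,0,0,0,-0.7],[0,0,0,0,0,0,-0.7]])

```text
clock: 28.1
position: [0.4846, -0.3342, 0.0113]
tcp_rot: [0.001, -0.644, 0.765, -0.002]
ft_force: [-0.5, -0.3, 0.4]
grip_width: 0.844
```

Run:
```python
from h import *
o=r.observe();go(o["position"],down(-10))
s=Cam("scene");crop(s.im,90,220,320,460,2.5,"pics/s19.png")
```

```text
t 28.10 shift [0. 0. 0.] rv [-0.0016 -0.0038 -1.5673] rows>=10.5 pos [ 0.4846 -0.3342  0.0113] q [-0.71  0.67  1.61  0.    0.85  1.04] F [-0.5 -0.3  0.4] w 0.844
```

View pics/s19.png

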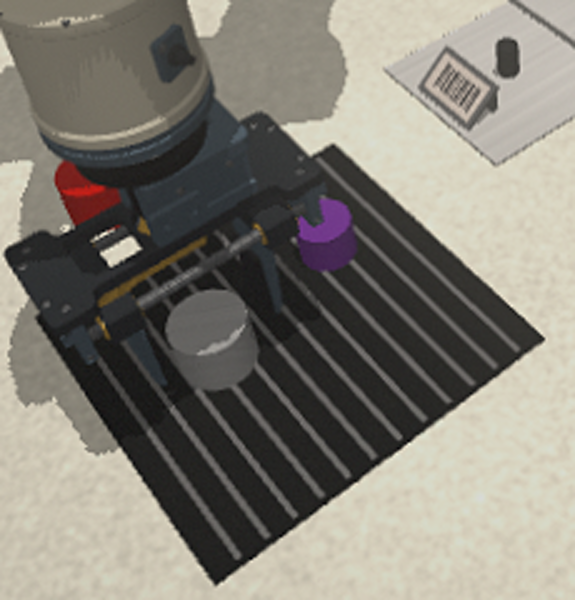

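Request:
carry_out(moves=[[0,0,0,0,0,-1.567,-0.7],[0,0,0,0,0,-1.567,-0.7],[0,0,0,0,0,-1.567,-0.7],[0,0,0,0,0,-1.567,-0.7],[0,0,0,0,0,-1.567,-0.7],[0,0,0,0,0,-1.567,-0.7],[0,0,0,0,0,-1.567,-0.7],[0,0,0,0,0,-1.567,-0.7],[0,0,0,0,0,-1.567,-0.7],[0,0,0,0,0,-1.567,-0.7],[0,0,0,0,0,-1.567,-0.7],[0,0,0,0,0,-1.567,-0.7]])

```text
clock: 29.35
position: [0.4846, -0.3342, 0.0112]
tcp_rot: [0.001, 0.996, -0.087, 0.002]
ft_force: [0.2, 0.4, -0.1]
grip_width: 0.85
```

Request:
carry_out(moves=[[0,0,0,0,0,0,0],[0,0,0,0,0,0,1],[0,0,0,0,0,0,1],[0,0,0,0,0,0,1],[0,0,0,0,0,0,1],[0,0,0,0,0,0,1]], grip_force=14)

```text
clock: 29.95
position: [0.4846, -0.3342, 0.0112]
tcp_rot: [0.001, 0.996, -0.087, 0.002]
ft_force: [0.1, 0.8, 0.2]
grip_width: 0.587
```

Run:
```python
from h import *
o=r.observe();print(o["grip_width"]*91)
go([.4778,.1357,.13],down(-10))
```

```text
53.45802492807186
t 29.95 shift [-0.0876 -0.4615 -0.1197] rv [ 0.0013 -0.0033  0.0006] rows>=9.7 pos [ 0.4846 -0.3342  0.0112] q [-0.71  0.67  1.61  0.    0.85 -0.53] F [0.1 0.8 0.2] w 0.587
```

Request:
carry_out(moves=[[0,0,-0.04,0,0,0,1],[0,-0.02,-0.08,0,0,0,1],[-0.088,-0.461,-0.12,0,0,0,1],[-0.088,-0.461,-0.12,0,0,0,1],[-0.088,-0.461,-0.12,0,0,0,1],[-0.088,-0.461,-0.12,0,0,0,1],[-0.088,-0.461,-0.12,0,0,0,1],[-0.088,-0.461,-0.12,0,0,0,1],[-0.088,-0.461,-0.12,0,0,0,1],[-0.088,-0.461,-0.12,0,0,0,1],[-0.088,-0.461,-0.12,0,0,0,1],[-0.088,-0.461,-0.12,0,0,0,1]])

```text
clock: 31.15
position: [0.4771, 0.1404, 0.1309]
tcp_rot: [0.0, 0.996, -0.084, 0.002]
ft_force: [0.1, -0.2, -0.2]
grip_width: 0.586
```

Run:
```python
from h import *
go([.4778,.1357,.057],down(-10))
```

```text
t 31.15 shift [0.0012 0.0045 0.0739] rv [-0.0002 -0.0043  0.0054] rows>=1.5 pos [0.4771 0.1404 0.1309] q [ 0.17  0.39  1.74 -0.    1.01  0.34] F [ 0.1 -0.2 -0.2] w 0.586
```

Request:
carry_out(moves=[[0.001,0.0045,0.03,0,-0.003,0,1],[0.001,0.0045,0.06,0,-0.003,0,1],[0.001,0.0045,0.073,0,-0.003,0,1],[0.001,0.0045,0.073,0,-0.003,0,1],[0.001,0.0045,0.073,0,-0.003,0,1]])

```text
clock: 31.65
position: [0.4778, 0.1354, 0.0582]
tcp_rot: [0.0, 0.996, -0.085, 0.001]
ft_force: [0.3, -0.1, -0.5]
grip_width: 0.594
```

Run:
```python
from h import *
go([.4778,.1357,.016],down(-10))
s=Cam("scene");crop(s.im,290,160,390,250,7,"pics/s20.png")
```

```text
t 31.65 shift [-0.0001 -0.0003  0.0422] rv [-0.     -0.0012  0.005 ] rows>=0.8 pos [0.4778 0.1354 0.0582] q [ 0.16  0.51  1.81 -0.    0.82  0.33] F [ 0.3 -0.1 -0.5] w 0.594
```

View pics/s20.png

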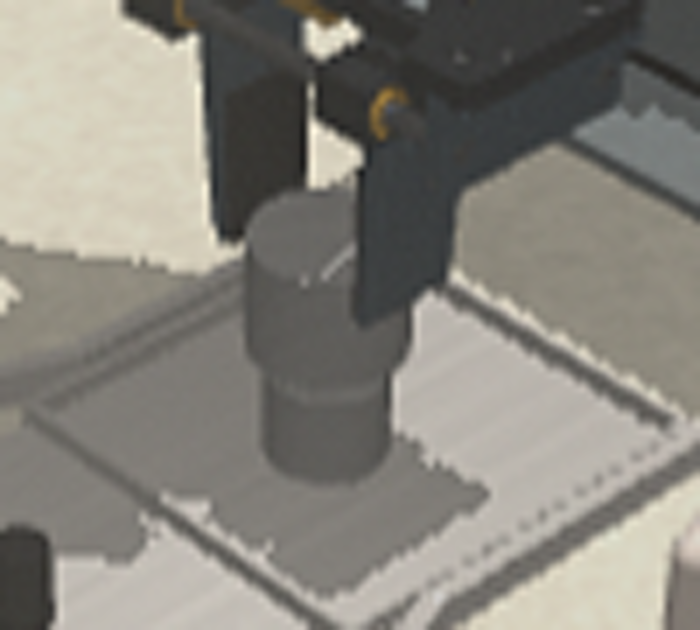

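Cup54 (crop (328,290)) is centred over cup42 (326,430). Lowering.

Request:
carry_out(moves=[[0,-0.0003,0.008,0,0,0,1],[0,-0.0003,0.018,0,0,0,1],[0,-0.0003,0.028,0,0,0,1],[0,-0.0003,0.037,0,0,0,1],[0,-0.0003,0.0415,0,0,0,1],[0,-0.0003,0.0415,0,0,0,1],[0,-0.0003,0.0415,0,0,0,1]])

```text
clock: 32.4
position: [0.4783, 0.1359, 0.0171]
tcp_rot: [-0.0, 0.996, -0.085, 0.001]
ft_force: [0.6, -0.3, -0.7]
grip_width: 0.585
```

Down freely to 1.5 mm above the deck. Release, rise and look.

Request:
carry_out(moves=[[0,0,0.001,0,0,0,1],[0,0,0.001,0,0,0,0],[0,0,0.001,0,0,0,-0.5],[0,0,0.001,0,0,0,-0.5],[0,0,-0.03,0,0,0,-0.5],[0,0,-0.08,0,0,0,-0.5],[0,0.05,-0.1,0,0,0,-0.3],[0,0.1,-0.1,0,0,0,-0.3],[0,0.128,-0.1,0,0,0,-0.3],[0,0.128,-0.1,0,0,0,-0.3]])

```text
clock: 33.4
position: [0.456, 0.0068, 0.1174]
tcp_rot: [0.0, 0.996, -0.086, 0.001]
ft_force: [0.3, 0.2, 0.3]
grip_width: 0.649
```

Run:
```python
from h import *
s=Cam("scene");crop(s.im,230,100,430,280,4,"pics/s21.png")
t=Cam("top");crop(t.im,180,180,400,320,3.5,"pics/t21.png")
for z in (.046,):
  e,a=seg(s,(337,207));print(e,s.plane(e[0],z))
go([.4543,.0078,-.0083],down(-10))
```

```text
((337.8419494628906, 209.42318725585938), (13.03354263305664, 25.298385620117188), 104.58027648925781) [0.4823603  0.13470829 0.046     ]
t 33.50 shift [-0.0022  0.0019  0.1255] rv [-0.0006 -0.0023  0.0031] rows>=2.5 pos [0.4565 0.0093 0.1172] q [-0.11  0.37  1.84  0.    0.93  0.06] F [-0.1  0.6  0.4] w 0.65
```

View pics/s21.png

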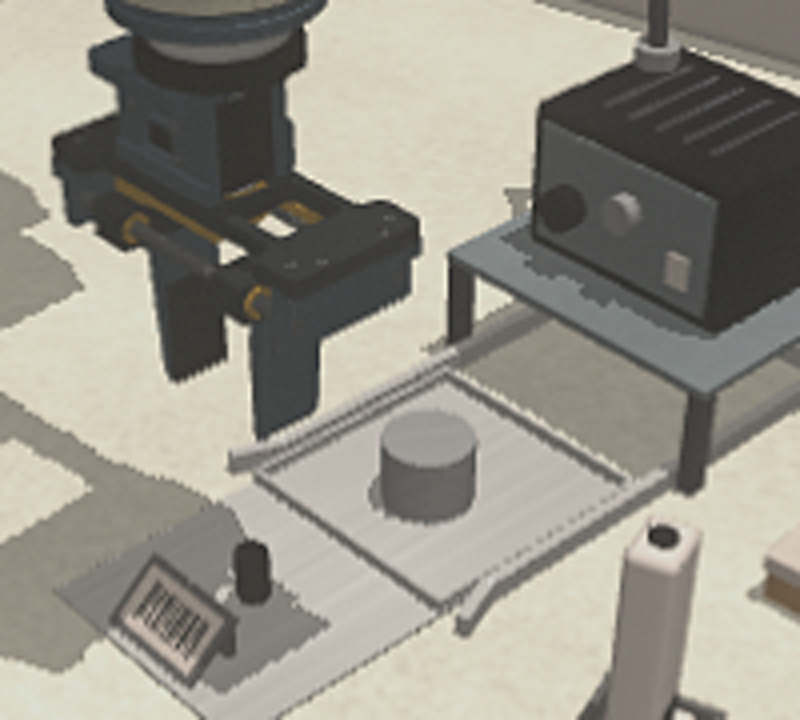

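View pics/t21.png

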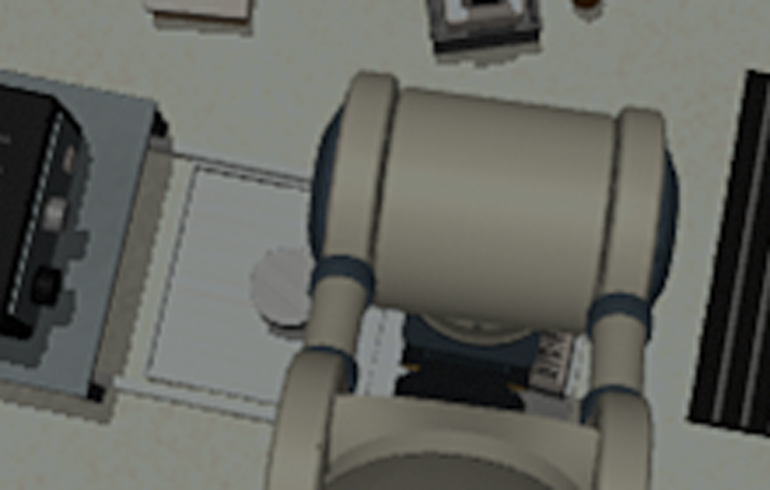

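The nest sits flush on the deck (crop (428,465)), with only cup54 visible. Now I'll take the knob (crop (253,572)).

Request:
carry_out(moves=[[-0.002,0.0015,0.04,0,0,0.003,-0.3],[-0.002,0.0015,0.08,0,0,0.003,-0.3],[-0.002,0.0015,0.11,0,0,0.003,-0.3],[-0.002,0.0015,0.125,0,0,0.003,-0.3],[-0.002,0.0015,0.125,0,0,0.003,0.3],[-0.002,0.0015,0.125,0,0,0.003,1],[-0.002,0.0015,0.125,0,0,0.003,1],[-0.002,0.0015,0.125,0,0,0.003,1],[-0.002,0.0015,0.125,0,0,0.003,1],[-0.002,0.0015,0.125,0,0,0.003,1],[-0.002,0.0015,0.125,0,0,0.003,1]], grip_force=20)

```text
clock: 34.6
position: [0.4549, 0.0082, -0.0073]
tcp_rot: [-0.0, 0.996, -0.087, 0.002]
ft_force: [-0.1, 1.6, 10.0]
grip_width: 0.206
```

Gripped (18.7 mm). Now slide it in gently, about 100 mm/s.

Request:
carry_out(moves=[[0,-0.003,0,0,0,0,1],[0,-0.008,0,0,0,0,1],[0,-0.015,0,0,0,0,1],[0,-0.023,0,0,0,0,1],[0,-0.032,0,0,0,0,1],[0,-0.041,0,0,0,0,1],[0,-0.05,0,0,0,0,1],[0,-0.059,0,0,0,0,1],[0,-0.068,0,0,0,0,1],[0,-0.076,0,0,0,0,1],[0,-0.082,0,0,0,0,1],[0,-0.085,0,0,0,0,1]])

```text
clock: 35.8
position: [0.4696, 0.0925, -0.0072]
tcp_rot: [-0.0, 0.996, -0.087, 0.002]
ft_force: [-1.0, -6.0, 1.6]
grip_width: 0.206
```

Run:
```python
from h import *
u=np.array([np.cos(np.radians(80)),np.sin(np.radians(80)),0])
go(np.array([.4543,.0078,-.0083])+.172*u,down(-10))
s=Cam("scene");crop(s.im,230,80,430,260,4,"pics/s22.png")
```

```text
t 35.80 shift [-0.0003 -0.0859  0.0011] rv [-0.0006 -0.0032  0.0007] rows>=1.7 pos [ 0.4696  0.0925 -0.0072] q [ 0.07  0.61  1.9  -0.    0.63  0.24] F [-1.  -6.   1.6] w 0.206
```

View pics/s22.png

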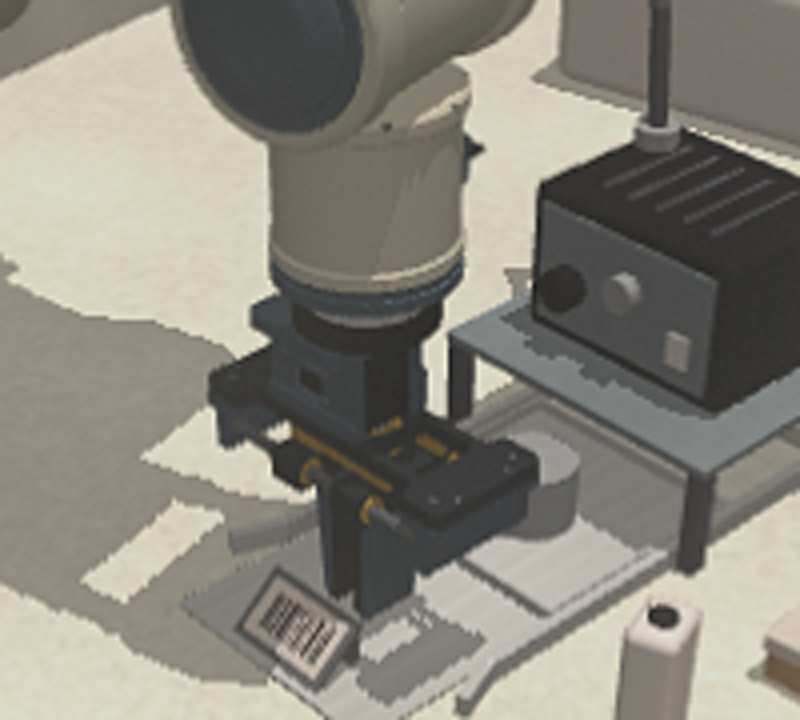

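Request:
carry_out(moves=[[0,-0.003,0,0,0,0,1],[0,-0.009,0,0,0,0,1],[0,-0.017,0,0,0,0,1],[0,-0.026,0,0,0,0,1],[0,-0.035,0,0,0,0,1],[0,-0.044,0,0,0,0,1],[0,-0.053,0,0,0,0,1],[0,-0.061,0,0,0,0,1],[0,-0.067,0,0,0,0,1],[0,-0.072,0,0,0,0,1],[0,-0.076,0,0,0,0,1],[0,-0.078,0,0,0,0,1]])

```text
clock: 37.05
position: [0.4832, 0.1698, -0.0072]
tcp_rot: [-0.0, 0.996, -0.087, 0.002]
ft_force: [-0.5, -4.7, -0.8]
grip_width: 0.206
```

Request:
carry_out(moves=[[0,-0.002,0,0,0,0,1],[0,-0.004,0,0,0,0,1],[0,-0.006,0,0,0,0,1],[0,-0.007,0,0,0,0,1],[0,-0.007,0,0,0,0,1]])

```text
clock: 37.55
position: [0.4844, 0.1769, -0.0072]
tcp_rot: [-0.0, 0.996, -0.087, 0.002]
ft_force: [-1.7, -1.7, 0.1]
grip_width: 0.202
```

Request:
carry_out(moves=[[0,-0.001,0,0,0,0,1],[0,-0.002,0,0,0,0,1],[0,-0.003,0,0,0,0,1],[0,-0.004,0,0,0,0,1],[0,-0.004,0,0,0,0,1]])

```text
clock: 38.05
position: [0.4851, 0.181, -0.0072]
tcp_rot: [-0.0, 0.996, -0.087, 0.002]
ft_force: [-0.9, -1.4, -0.3]
grip_width: 0.203
```

Request:
carry_out(moves=[[0,-0.001,0,0,0,0,1],[0,-0.002,0,0,0,0,1],[0,-0.003,0,0,0,0,1],[0,-0.003,0,0,0,0,1]])

```text
clock: 38.45
position: [0.4851, 0.1826, -0.0073]
tcp_rot: [0.001, 0.996, -0.086, 0.001]
ft_force: [-1.2, -20.8, 4.6]
grip_width: 0.2
```

The back stop is reached (21 N, tray no longer moving). Release and rise.

Request:
carry_out(moves=[[0,0,0,0,0,0,0.3],[0,0,0,0,0,0,-0.2],[0,0,0,0,0,0,-0.2],[0,0,0,0,0,0,-0.2],[0,0,-0.03,0,0,0,-0.2],[0,0,-0.08,0,0,0,-0.2],[0,0,-0.15,0,0,0,-0.2],[0,0.1,-0.19,0,0,0,-0.2],[0,0.2,-0.2,0,0,0,-0.2],[0,0.25,-0.22,0,0,0,-0.2],[0,0.25,-0.22,0,0,0,-0.2]])

```text
clock: 39.55
position: [0.452, -0.0019, 0.1934]
tcp_rot: [0.001, 0.996, -0.086, 0.001]
ft_force: [1.2, -0.2, 0.6]
grip_width: 0.601
```

Run:
```python
from h import *
s=Cam("scene");cv2.imwrite("pics/s23.png",s.im);crop(s.im,260,90,450,340,3,"pics/s23c.png")
t=Cam("top");cv2.imwrite("pics/t23.png",t.im)
print(r.observe()["position"],r.observe()["qpos"])
```

```text
[ 0.45278426 -0.00502821  0.19440411] [-0.14140821  0.24902134  1.75317142 -0.00226127  1.13402179  0.03733   ]
```

View pics/s23c.png

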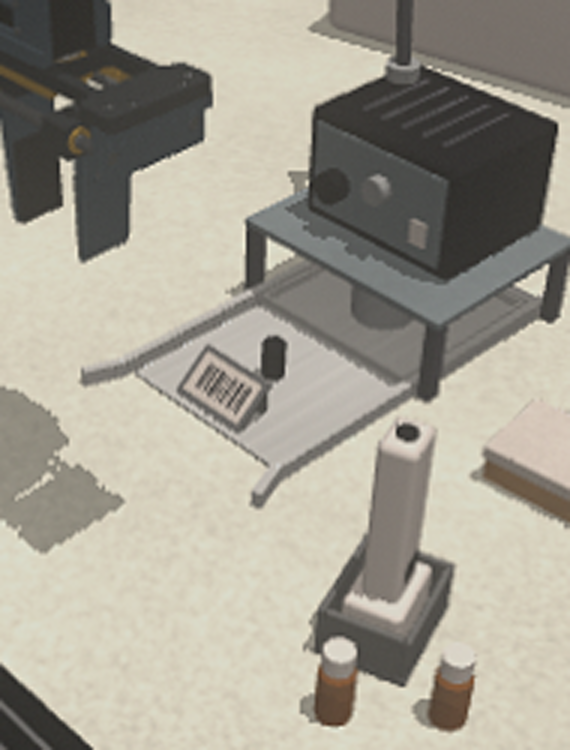

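View pics/t23.png

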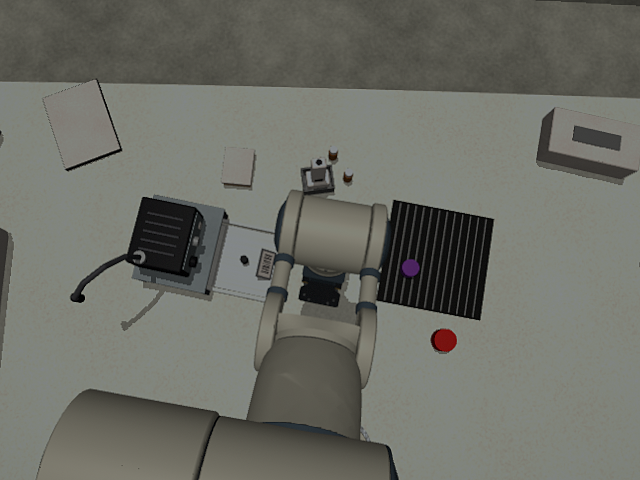

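The tray is home and the nest shows under the roof (crop (378,300)). Knob and label are at crop (273,358) and (222,388). Next I'll measure the label and scanner.

Run:
```python
from h import *
s=Cam("scene");t=Cam("top")
crop(t.im,290,145,345,200,13,"pics/t24.png")
crop(s.im,355,225,420,315,7,"pics/s24.png")
# dark hole on scanner top
def dark(c,x0,y0,x1,y1,thr):
    g=cv2.cvtColor(c.im,cv2.COLOR_BGR2GRAY)[y0:y1,x0:x1]; m=(g<thr).astype(np.uint8)
    n,l,st,ce=cv2.connectedComponentsWithStats(m); i=1+np.argmax(st[1:,4]); return ce[i]+[x0,y0],st[i]
a,sa=dark(s,388,226,404,242,90);b,sb=dark(t,314,156,325,167,70);print(a,sa,b,sb,tri(s,a,t,b), t.plane(b,.163),s.plane(a,.163))
a,sa=dark(s,345,200,358,219,90);b,sb=dark(t,236,252,252,268,70);print("knob",a,sa,b,sb,tri(s,a,t,b))
```

```text
[395.21428571 233.82142857] [ 4  6  7  5 28] [318.42307692 161.80769231] [ 2  3  6  6 26] (array([0.69072623, 0.00777074, 0.16342585]), np.float64(0.0003392731157189261)) [0.69071993 0.00766458 0.163     ] [0.69060961 0.00838606 0.163     ]
knob [350.67326733 209.20792079] [  2   2   8  15 101] [244.07142857 259.80357143] [ 4  4  9  9 56] (array([0.48427096, 0.18230697, 0.01886429]), np.float64(0.0023270712504251286))
```

View pics/t24.png

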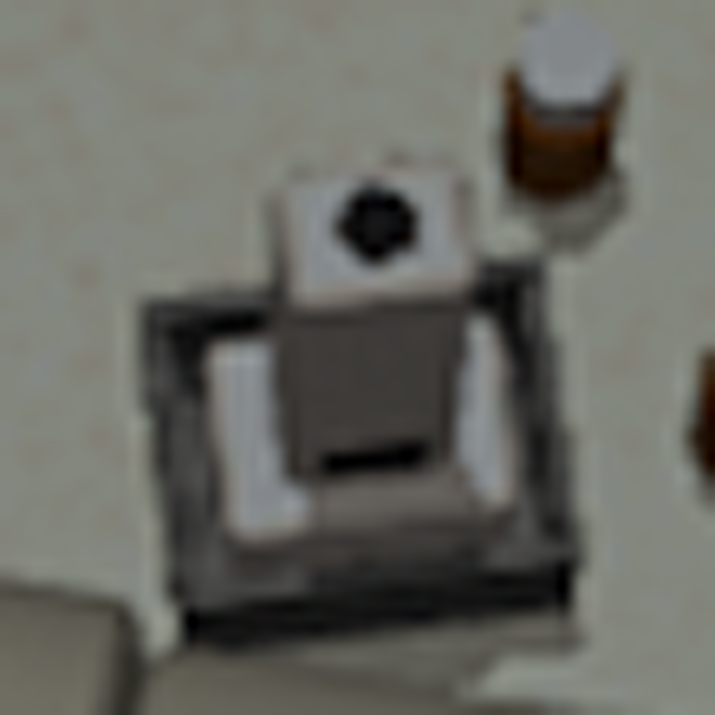

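View pics/s24.png

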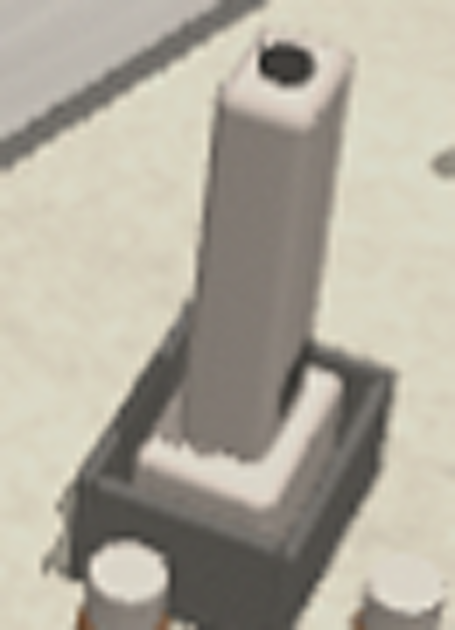

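Run:
```python
from h import *
t=Cam("top");s=Cam("scene")
f=lambda p,z:t.plane((290+(p[0]+.5)/13-.5,145+(p[1]+.5)/13-.5),z)
C=[f(p,.04) for p in((145,305),(540,262),(578,565),(170,608))]
print(np.array(C).round(4),np.mean(C,0))
for a,b in((0,1),(3,2),(3,0),(2,1)):
    d=C[b]-C[a];print(np.linalg.norm(d),np.degrees(np.arctan2(d[1],d[0])))
d=f((515,500),.043)-f((225,540),.043);print("nose",np.linalg.norm(d),np.degrees(np.arctan2(d[1],d[0])))
g=lambda p,z:s.plane((355+(p[0]+.5)/7-.5,225+(p[1]+.5)/7-.5),z)
C=[g(p,.04) for p in((82,480),(290,548),(392,372))]
print(np.array(C).round(4))
for a,b in((0,1),(1,2)):
    d=C[b]-C[a];print(np.linalg.norm(d),np.degrees(np.arctan2(d[1],d[0])))
C=[g(p,.043) for p in((142,462),(268,505),(342,385))]
print(np.array(C).round(4))
for a,b in((0,1),(1,2)):
    d=C[b]-C[a];print(np.linalg.norm(d),np.degrees(np.arctan2(d[1],d[0])))
go([.6907,.0078,.20],down(5))
go([.6907,.0078,.20],down(-10))
```

```text
[[ 0.7133  0.0492  0.04  ]
 [ 0.7239 -0.026   0.04  ]
 [ 0.6643 -0.0342  0.04  ]
 [ 0.6539  0.0429  0.04  ]] [0.68887919 0.00800762 0.04      ]
0.07593542446988677 -81.97186092111605
0.07778991314381857 -82.26596284303646
0.05979536175516155 6.073109589539958
0.06016014201945638 7.850556844602282
nose 0.055501821336964303 -80.35181679511587
[[ 0.6693 -0.0355  0.04  ]
 [ 0.7251 -0.0233  0.04  ]
 [ 0.7151  0.0485  0.04  ]]
0.0570736246425771 12.298740527692315
0.07248160309832614 97.92391017653652
[[ 0.6798 -0.0231  0.043 ]
 [ 0.7141 -0.0164  0.043 ]
 [ 0.7078  0.0332  0.043 ]]
0.034946350635820744 11.050099973090017
0.049974467267784276 97.20698720161909
t 39.85 shift [ 0.2333 -0.0485 -0.0072] rv [ 0.0009 -0.0019 -0.2601] rows>=4.8 pos [4.525e-01 2.000e-04 1.923e-01] q [-0.13  0.25  1.75 -0.    1.13  0.04] F [ 1.1 -0.8  1.4] w 0.599
t 39.85 shift [ 0.2333 -0.0485 -0.0072] rv [ 0.0007 -0.002   0.0017] rows>=4.8 pos [4.525e-01 2.000e-04 1.923e-01] q [-0.13  0.25  1.75 -0.    1.13  0.04] F [ 1.1 -0.8  1.4] w 0.599
```

Request:
carry_out(moves=[[0.2333,-0.0485,-0.012,0,0,-0.312,-0.2],[0.2333,-0.0485,-0.012,0,0,-0.312,-0.2],[0.2333,-0.0485,-0.012,0,0,-0.312,-0.2],[0.2333,-0.0485,-0.012,0,0,-0.312,-0.2],[0.2333,-0.0485,-0.012,0,0,-0.312,-0.2],[0.2333,-0.0485,-0.012,0,0,-0.312,-0.2],[0.2333,-0.0485,-0.012,0,0,-0.312,-0.2],[0.2333,-0.0485,-0.012,0,0,-0.312,-0.2]])

```text
clock: 40.65
position: [0.6896, 0.0091, 0.2041]
tcp_rot: [0.0, 0.998, 0.07, 0.0]
ft_force: [-0.4, -0.6, -0.1]
grip_width: 0.603
```

Run:
```python
from h import *
go([.6907,.0078,.095],down(8))
s=Cam("scene");crop(s.im,320,80,460,340,3,"pics/s25.png")
```

```text
t 40.65 shift [0.0009 0.0013 0.1091] rv [0.0008 0.     0.001 ] rows>=2.2 pos [0.6896 0.0091 0.2041] q [-0.07  0.58  1.15 -0.    1.41 -0.21] F [-0.4 -0.6 -0.1] w 0.603
```

View pics/s25.png

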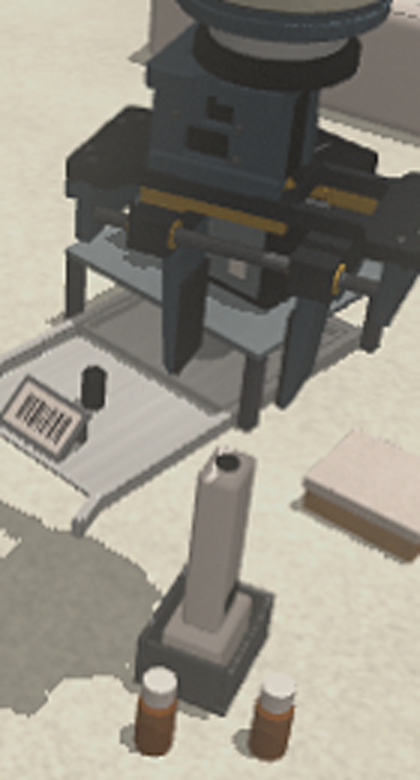

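The jaws are above the scanner top (crop (228,462)). Descending around its grip.

Request:
carry_out(moves=[[0.001,0.0012,0.03,0,0,0,-0.2],[0.001,0.0012,0.055,0,0,0,-0.2],[0.001,0.0012,0.075,0,0,0,-0.2],[0.001,0.0012,0.09,0,0,0,-0.2],[0.001,0.0012,0.1,0,0,0,-0.2],[0.001,0.0012,0.109,0,0,0,-0.2],[0.001,0.0012,0.109,0,0,0,-0.2]])

```text
clock: 41.4
position: [0.6903, 0.0076, 0.0948]
tcp_rot: [0.0, 0.998, 0.07, -0.0]
ft_force: [0.3, -0.2, 0.2]
grip_width: 0.598
```

Run:
```python
from h import *
go([.6907,.0078,.095],down(8))
s=Cam("scene");crop(s.im,340,120,450,340,3.4,"pics/s26.png")
```

```text
t 41.40 shift [ 0.0004 -0.0001 -0.0002] rv [0.0008 0.0005 0.0006] rows>=0.0 pos [0.6903 0.0076 0.0948] q [-0.07  0.68  1.27 -0.    1.19 -0.21] F [ 0.3 -0.2  0.2] w 0.598
```

View pics/s26.png

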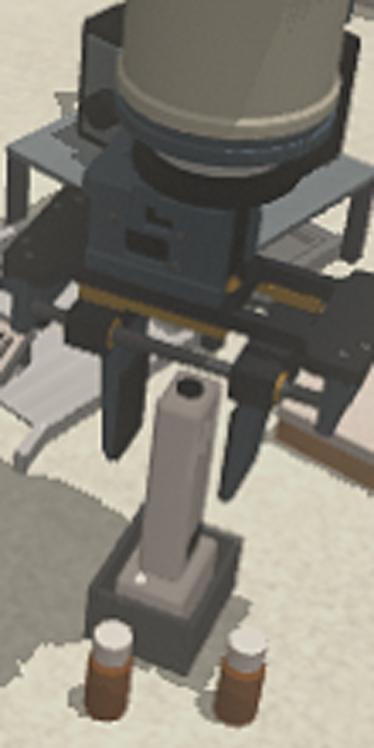

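Request:
carry_out(moves=[[0,0,0,0,0,0,0.2],[0,0,0,0,0,0,1],[0,0,0,0,0,0,1],[0,0,0,0,0,0,1],[0,0,0,0,0,0,1],[0,0,0,0,0,0,1],[0,0,0,0,0,0,1]], grip_force=25)

```text
clock: 42.15
position: [0.691, 0.0076, 0.0959]
tcp_rot: [0.001, 0.998, 0.07, 0.0]
ft_force: [0.2, -0.7, 5.1]
grip_width: 0.283
```

Request:
carry_out(moves=[[0,0,-0.01,0,0,0,1],[0,0,-0.025,0,0,0,1],[0,0,-0.045,0,0,0,1],[0,0,-0.07,0,0,0,1],[0,0,-0.1,0,0,0,1],[0,0,-0.11,0,0,0,1],[0,0,-0.11,0,0,0,1]])

```text
clock: 42.85
position: [0.6917, 0.0076, 0.208]
tcp_rot: [0.001, 0.998, 0.07, 0.002]
ft_force: [-0.7, -0.0, -2.9]
grip_width: 0.284
```

```bash
cat >> h.py <<'E'
U=np.array([np.cos(np.radians(80)),np.sin(np.radians(80)),0]); Nn=-np.sin(np.radians(40))*U+np.cos(np.radians(40))*np.array([0,0,1.])
Xs=np.array([np.cos(np.radians(-10)),np.sin(np.radians(-10)),0]); ROTS=R.from_matrix(np.stack([Xs,np.cross(-Nn,Xs),-Nn],1))
E
python3 - <<'E'
from h import *
s=Cam("scene");t=Cam("top")
crop(s.im,300,180,420,340,4.5,"pics/s27.png")
crop(t.im,220,220,300,310,7,"pics/t27.png")
go([.50,-.02,.20],down(-10))
E
```

```text
t 42.95 shift [-0.1923  0.0008  0.0051] rv [9.000e-04 1.000e-04 3.148e-01] rows>=3.8 pos [0.6903 0.0077 0.205 ] q [-0.07  0.58  1.15 -0.    1.41 -0.21] F [-0.8  0.  -2.7] w 0.283
```

View pics/s27.png

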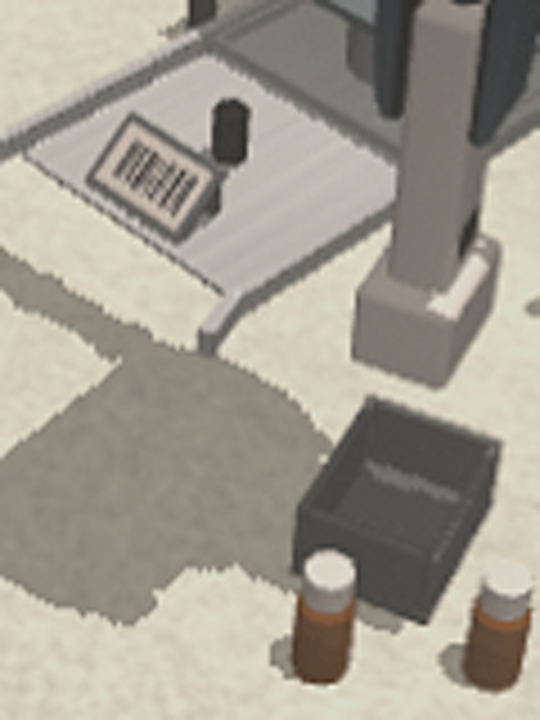

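View pics/t27.png

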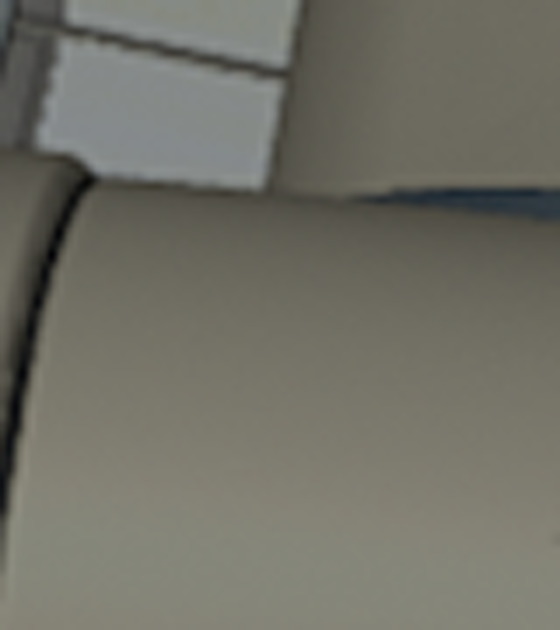

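The scanner hangs straight in the jaws and the holder is empty. The label centre is at scene (334.5,219.5).

Request:
carry_out(moves=[[-0.192,0,0.005,0,0,0.315,1],[-0.192,0,0.005,0,0,0.315,1],[-0.192,0,0.005,0,0,0.315,1],[-0.192,0,0.005,0,0,0.315,1],[-0.192,0,0.005,0,0,0.315,1],[-0.192,0,0.005,0,0,0.315,1],[-0.192,0,0.005,0,0,0.315,1],[-0.192,0,0.005,0,0,0.315,1]])

```text
clock: 43.75
position: [0.501, -0.0191, 0.1996]
tcp_rot: [0.0, 0.996, -0.087, -0.0]
ft_force: [-0.2, -0.1, -1.1]
grip_width: 0.285
```

Run:
```python
from h import *
t=Cam("top");s=Cam("scene")
print(s.plane((300+156.5/4.5-.4,180+179.5/4.5-.4),.02), t.plane((190+517/6,195+427/6),.02))
L=np.array([.4755,.1283,.02])
W=L+.10*Nn; T=W+.0909*Nn; print(W,T)
go(T,ROTS)
```

```text
[0.47836961 0.12755158 0.02      ] [0.46953911 0.10263857 0.02      ]
[0.46433811 0.06499778 0.09660444] [0.45419195 0.00745606 0.16623788]
t 43.85 shift [-0.0505 -0.018   0.0334] rv [ 6.99e-01  2.00e-04 -0.00e+00] rows>=4.7 pos [ 0.5008 -0.019   0.1997] q [-0.16  0.31  1.64 -0.    1.19  0.02] F [ 0.6 -0.3 -1.5] w 0.282
```

Request:
carry_out(moves=[[-0.01,-0.003,0,0.1,0,0,1],[-0.02,-0.006,0,0.2,0,0,1],[-0.03,-0.01,0.005,0.3,0,0,1],[-0.04,-0.014,0.01,0.4,0,0,1],[-0.05,-0.018,0.02,0.5,0,0,1],[-0.0505,-0.018,0.03,0.6,0,0,1],[-0.0505,-0.018,0.033,0.699,0,0,1],[-0.0505,-0.018,0.033,0.699,0,0,1],[-0.0505,-0.018,0.033,0.699,0,0,1]])

```text
clock: 44.75
position: [0.4544, 0.0068, 0.1662]
tcp_rot: [-0.34, 0.936, -0.083, 0.029]
ft_force: [0.5, -0.1, -1.3]
grip_width: 0.288
```

Run:
```python
from h import *
s=Cam("scene");t=Cam("top")
crop(s.im,250,100,430,280,4,"pics/s28.png");cv2.imwrite("pics/t28.png",t.im)
L=np.array([.476,.128,.02]);W=L+.10*Nn; T=W+.0909*Nn
go(T,ROTS)
o=r.observe();z=quat().as_matrix()[:,2];p=o["position"]
for d in (-.067,.0909-.038,.0909,.1909): print(d,(s.proj([p+d*z])[0]-[250,100])*4)
```

```text
t 44.85 shift [0.0003 0.0008 0.0003] rv [0.0024 0.0003 0.001 ] rows>=0.0 pos [0.4545 0.0076 0.1669] q [-0.63  0.44  1.85  0.65  1.27 -0.79] F [-0.3  0.5 -2.2] w 0.282
-0.067 [ 76.21742308 283.67551646]
0.052899999999999996 [210.68835098 383.35279792]
0.0909 [247.62376202 410.76844214]
0.1909 [334.2438695  475.12508454]
```

View pics/s28.png

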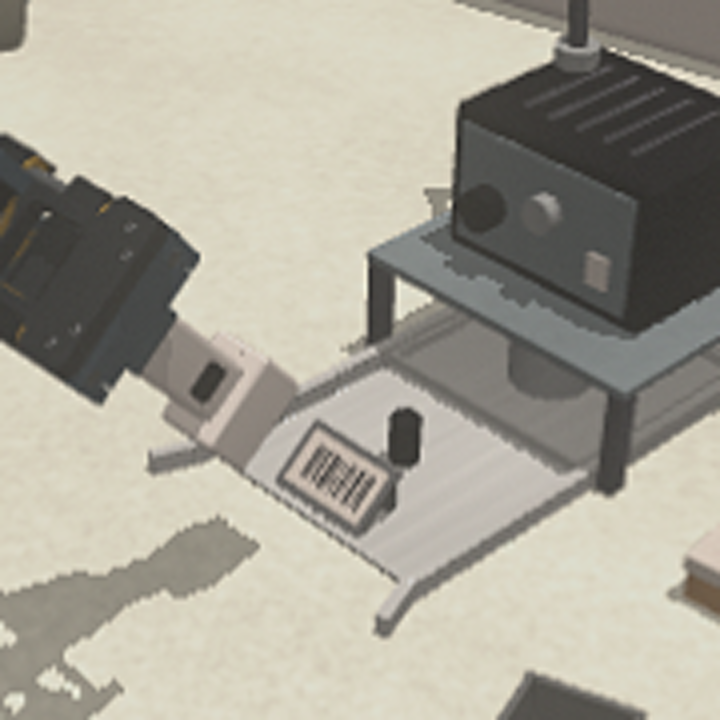

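Run:
```python
from h import *
s=Cam("scene");im=cv2.resize(s.im[100:280,250:430],None,fx=4,fy=4,interpolation=cv2.INTER_CUBIC)
p=r.observe()["position"];X=quat().as_matrix()
for bias,col in ((np.zeros(3),(0,255,0)),(None,(0,0,255))):
  for d in (.0909,.0529):
    P=[]
    for a,b in((-1,-1),(1,-1),(1,1),(-1,1)):
        q=p+X@np.array([a*.02,b*.028,d]) if bias is not None else p+np.array([0,0,.02])+X@np.array([a*.02,b*.028,d+.02])
        P.append((s.proj([q])[0]-[250,100])*4)
    cv2.polylines(im,[np.array(P).astype(int)],True,col,1)
cv2.imwrite("pics/s29.png",im)
```

```text
(no output)
```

View pics/s29.png

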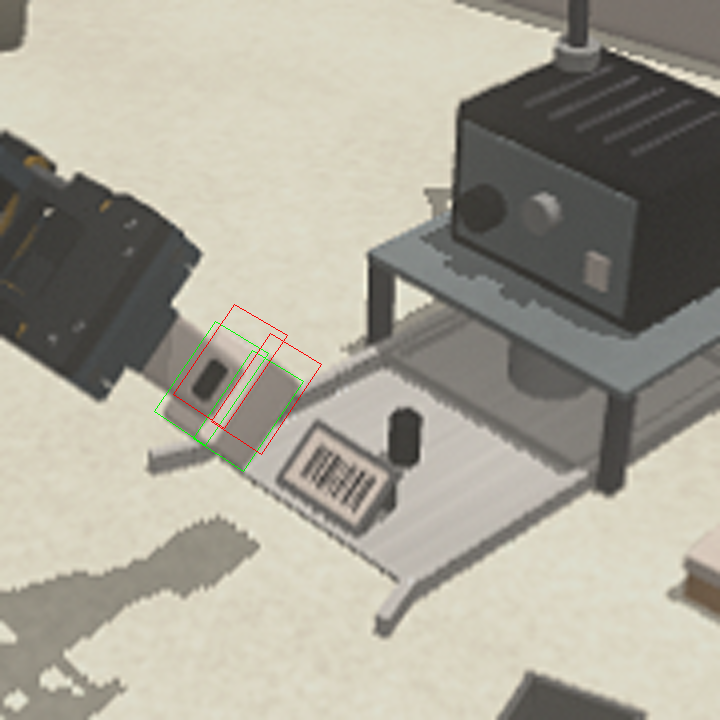

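The nose block matches the green prediction (tool-fixed offset), and the scan axis lands on the label centre (predicted crop (334,475), seen (337,478)). Holding still.

Request:
carry_out(moves=[[0,0.0005,0,0,0,0,1],[0,0.0005,0,0,0,0,1],[0,0.0005,0,0,0,0,1],[0,0.0005,0,0,0,0,1],[0,0.0005,0,0,0,0,1],[0,0.0005,0,0,0,0,1],[0,0.0005,0,0,0,0,1],[0,0.0005,0,0,0,0,1],[0,0.0005,0,0,0,0,1],[0,0.0005,0,0,0,0,1],[0,0.0005,0,0,0,0,1],[0,0.0005,0,0,0,0,1]])

```text
clock: 46.1
position: [0.4544, 0.0074, 0.1668]
tcp_rot: [-0.34, 0.937, -0.081, 0.03]
ft_force: [-0.3, -0.2, -2.1]
grip_width: 0.283
```

Request:
carry_out(moves=[[0,0,0,0,0,0,1],[0,0,0,0,0,0,1],[0,0,0,0,0,0,1],[0,0,0,0,0,0,1],[0,0,0,0,0,0,1],[0,0,0,0,0,0,1]])

```text
clock: 46.7
position: [0.4544, 0.0074, 0.1668]
tcp_rot: [-0.34, 0.937, -0.081, 0.03]
ft_force: [1.1, 0.7, -1.4]
grip_width: 0.287
```

Run:
```python
from h import *
L=np.array([.476,.128,.02])
o=r.observe();z=quat().as_matrix()[:,2];w=o["position"]+.0909*z
print("dist",np.dot(w-L,Nn),"off",(w-L)-np.dot(w-L,Nn)*Nn,"ang",np.degrees(np.arccos(-z@Nn)),np.abs(o["joint_vel"]).max())
go([.50,-.02,.205],down(-10))
```

```text
dist 0.10031422276154899 off [-0.00030984  0.00030082  0.00020344] ang 0.12673490338684923 0.0020000274824522914
t 46.70 shift [ 0.0497 -0.0098 -0.0415] rv [-6.959e-01 -4.000e-04  1.600e-03] rows>=4.6 pos [0.4544 0.0074 0.1668] q [-0.63  0.45  1.85  0.65  1.27 -0.79] F [ 1.1  0.7 -1.4] w 0.287
```

Held for over 1.8 s, 100 mm off and 0.1° from square. Now back to upright.

Request:
carry_out(moves=[[0.01,-0.002,-0.015,-0.1,0,0,1],[0.02,-0.004,-0.025,-0.2,0,0,1],[0.03,-0.006,-0.035,-0.3,0,0,1],[0.04,-0.008,-0.04,-0.4,0,0,1],[0.05,-0.01,-0.0415,-0.5,0,0,1],[0.05,-0.01,-0.0415,-0.6,0,0,1],[0.05,-0.01,-0.0415,-0.696,0,0,1],[0.05,-0.01,-0.0415,-0.696,0,0,1],[0.05,-0.01,-0.0415,-0.696,0,0,1]])

```text
clock: 47.6
position: [0.5, -0.019, 0.2049]
tcp_rot: [-0.001, 0.996, -0.086, 0.0]
ft_force: [0.5, 0.7, -2.2]
grip_width: 0.285
```

Run:
```python
from h import *
go([.6905,.0076,.205],down(8))
```

```text
t 47.60 shift [ 0.1832 -0.0587 -0.    ] rv [-2.10e-03 -2.00e-04 -3.11e-01] rows>=3.8 pos [ 0.5    -0.019   0.2049] q [-0.16  0.31  1.63  0.    1.2   0.01] F [ 0.5  0.7 -2.2] w 0.285
```

Request:
carry_out(moves=[[0.183,-0.0587,0,-0.002,0,-0.311,1],[0.183,-0.0587,0,-0.002,0,-0.311,1],[0.183,-0.0587,0,-0.002,0,-0.311,1],[0.183,-0.0587,0,-0.002,0,-0.311,1],[0.183,-0.0587,0,-0.002,0,-0.311,1],[0.183,-0.0587,0,-0.002,0,-0.311,1],[0.183,-0.0587,0,-0.002,0,-0.311,1],[0.183,-0.0587,0,-0.002,0,-0.311,1],[0.183,-0.0587,0,-0.002,0,-0.311,1]])

```text
clock: 48.5
position: [0.6898, 0.0073, 0.2055]
tcp_rot: [-0.0, 0.998, 0.07, 0.0]
ft_force: [0.9, 0.9, -2.3]
grip_width: 0.285
```

Run:
```python
from h import *
go([.6903,.0077,.0968],down(8))
s=Cam("scene");crop(s.im,330,140,440,340,3.5,"pics/s30.png")
```

```text
t 48.50 shift [ 0.0005 -0.0003  0.1087] rv [-0.0003 -0.0005 -0.0005] rows>=2.2 pos [0.6898 0.0073 0.2055] q [-0.08  0.58  1.15  0.    1.41 -0.22] F [ 0.9  0.9 -2.3] w 0.285
```

View pics/s30.png

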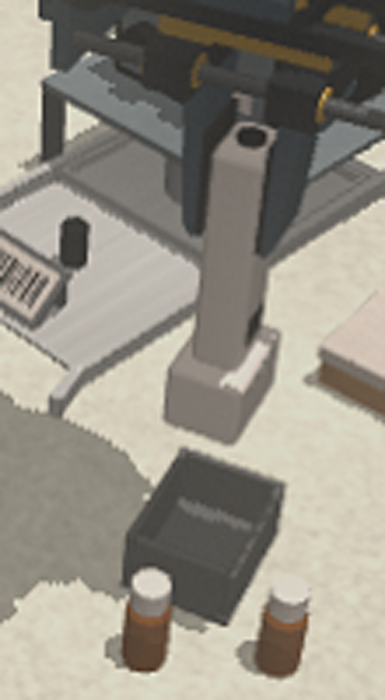

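The scanner hangs upright over its empty holder (crop (205,530)). Lowering it slowly.

Request:
carry_out(moves=[[0.0005,0,0.02,0,0,0,1],[0.0005,0,0.04,0,0,0,1],[0.0005,0,0.055,0,0,0,1],[0.0005,0,0.068,0,0,0,1],[0.0005,0,0.08,0,0,0,1],[0.0005,0,0.09,0,0,0,1],[0.0005,0,0.098,0,0,0,1],[0.0005,0,0.104,0,0,0,1],[0.0005,0,0.107,0,0,0,1],[0.0005,0,0.108,0,0,0,1],[0.0005,0,0.108,0,0,0,1]])

```text
clock: 49.65
position: [0.6906, 0.0075, 0.0977]
tcp_rot: [-0.0, 0.998, 0.07, 0.0]
ft_force: [0.3, -0.6, -2.2]
grip_width: 0.284
```

Request:
carry_out(moves=[[0,0,0.0015,0,0,0,1],[0,0,0.0018,0,0,0,1],[0,0,0.0018,0,0,0,0.6],[0,0,0.0018,0,0,0,0.2],[0,0,0.0018,0,0,0,0],[0,0,0.0018,0,0,0,-0.2],[0,0,0.0018,0,0,0,-0.2],[0,0,0.0018,0,0,0,-0.2]])

```text
clock: 50.45
position: [0.6906, 0.0075, 0.0959]
tcp_rot: [-0.0, 0.998, 0.07, 0.001]
ft_force: [-0.6, -0.7, -0.6]
grip_width: 0.601
```

Request:
carry_out(moves=[[0,0,-0.02,0,0,0,-0.2],[0,0,-0.05,0,0,0,-0.2],[0,0,-0.09,0,0,0,-0.2],[0,0,-0.12,0,0,0,-0.2],[-0.05,0,-0.14,0,0,0,-0.2],[-0.1,0.05,-0.14,0,0,0,-0.2],[-0.15,0.1,-0.14,0,0,0,-0.2],[-0.2,0.15,-0.14,0,0,0,-0.2],[-0.25,0.2,-0.14,0,0,0,-0.2],[-0.25,0.25,-0.14,0,0,0,-0.2],[-0.25,0.25,-0.14,0,0,0,-0.2],[-0.25,0.25,-0.14,0,0,0,-0.2]])

```text
clock: 51.65
position: [0.4761, -0.278, 0.2359]
tcp_rot: [0.0, 0.998, 0.069, 0.001]
ft_force: [1.0, 1.1, 0.5]
grip_width: 0.597
```

Run:
```python
from h import *
s=Cam("scene");cv2.imwrite("pics/s31.png",s.im);crop(s.im,270,90,450,340,3,"pics/s31c.png")
t=Cam("top");crop(t.im,120,130,370,325,3,"pics/t31.png")
print(r.observe()["position"])
P=t.proj([[.4851,.1825,.036],[.4755,.1283,.02]]);print(P)
```

```text
[ 0.47645385 -0.27790236  0.23572791]
[[242.93483564 258.11204545]
 [265.72209409 263.48008514]]
```

View pics/s31c.png

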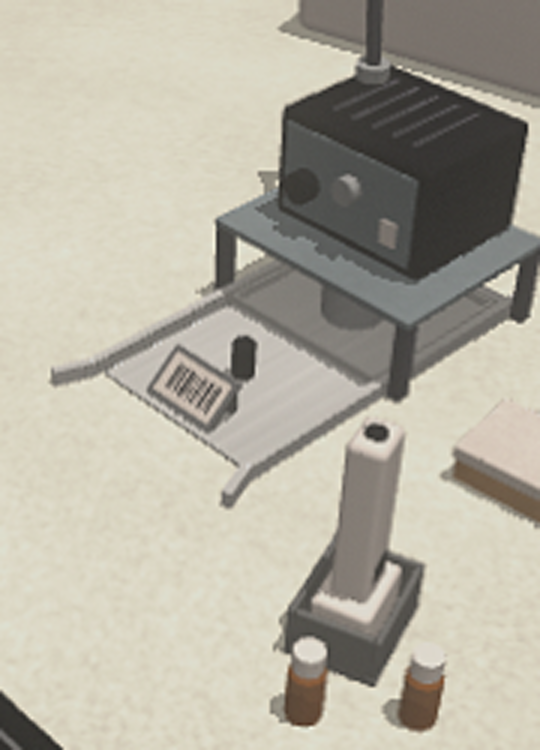

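View pics/t31.png

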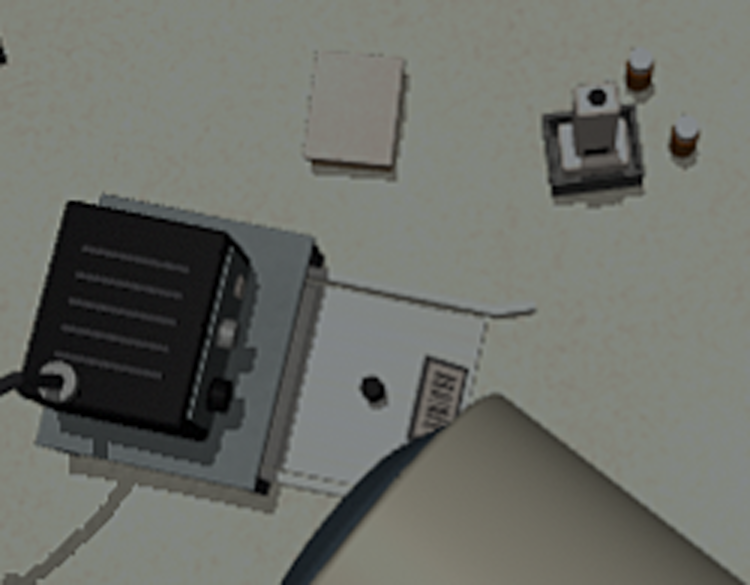

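View pics/s31.png

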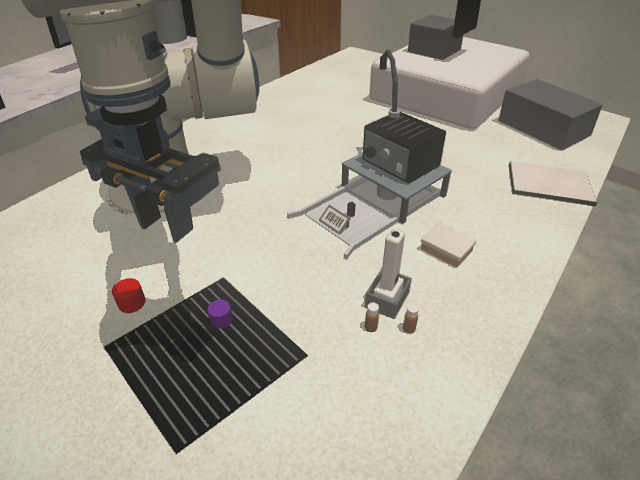

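Run:
```python
from rig import r
print(r.job_done())
```

```text
the job is handed in; nothing more can be done
None
```

The job is done and handed in at about 52 s of the 210 s, with no verdict reported. I drew the tray out and nested the three steel cups present mouth down on the deck: cup30, cup42 over it, cup54 over both. There was no cup66. I then slid the tray home, scanned the label and stood the scanner back in its holder. Cup54 was knocked aside partway, so I measured it again before picking it up.

**Last checks:**
- **Tray:** it met the back stop at 21 N and stopped moving. The knob ended about 64 mm outside the mouth by my measurement, against the 65 mm expected.
- **Cups:** the nest looked seated flush on the deck before the slide, and it showed under the roof afterwards. Only cup54 can be seen from outside, so the inner two rest on the alignment checks.
- **Scan:** held still for more than 1.5 s at 100 mm and about 0.1° from square, on a label position good to a few mm.
- **Scanner:** it stands in its holder, back at the height it was lifted from.
- **Bystanders:** the vials, card box and both look-alikes look unmoved in the final pictures.

**What disagreed:**
- **Finger length:** the fingertips are about 20 mm short of the stated TCP. My first knob grasp closed above the knob and pressed lightly on its top (about 5 N). I corrected for this from then on, and the scan-pose picture confirmed it.
- **Pinch force:** several grasps showed a brief 5–10 N vertical force. On cup54 it vanished on release; I did not find the cause.

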